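# Clear the screw clamp, hang up the square, clamp the plates tight

### The arm

A 6-joint arm with a two-finger parallel gripper is mounted at the origin on the work surface. World frame = base frame: x ahead of the robot, y to its left, z up, the work surface at z = 0. Lengths are in m, angles in rad, forces in N, time in s.
With the tool pointing down it reaches from about 0.25 to 0.775 m from the base axis. Payload 4 kg.
Tool frame: the origin (TCP) lies between the finger pads; the fingertips stand 8 mm ahead of it and the grasp point (between the pads) lies 11 mm behind it; y points along the fingers, z is the direction in which the jaws open and shut, and the axes are right-handed (so a half turn about y gives the same grasp; the last joint's range is limited). The gripper opens to 85 mm and grips with 20 to 120 N. Pads are 22 mm wide; open, the fingers measure 114 mm over their backs; the gripper's body (76 mm by 85 mm) begins 54 mm behind the grasp point. The pads swing forward as they close: fully open they stand 13 mm farther back than shut.
Start: joints at [1.049, 0.087, 1.371, -0, 1.684, -0.103], TCP at [0.224, 0.502, 0.239] pointing down, gripper open.
Joint ranges: [-3.1, 3.1], [-0.76, 2.03], [0.27, 2.55], [-1.08, 4.22], [0.17, 2.65], [-2.57, 2.57]. Speed limits (rad/s): [2.79, 2.79, 3.14, 3.14, 3.14, 3.14].

### API

Orientations are given as a rotation vector (axis times angle).
In Python, from cell import r gives the robot as it stands. The module is installed in compiled form; this text tells all that it offers.
- The arm moves only by the tool send_rows, never from a script. Its argument "series" is a list of rows, each an object of numbers: "claw": the closure in counts, from 0 (fully open) to 255 (shut); "dx", "dy", "dz": the shift along the tool's x, y, z in mm; "ax", "ay", "az": the turn, a rotation vector about the tool's x, y, z in degrees. A call has 1 to 20 rows; each row shifts and turns the commanded pose from where the row before left it, along the tool's axes as they then stand; what a row does not reach is not made up. A row lasts 1/8 s, in which the tool goes at most 62.5 mm and 10.7 degrees, less where a joint would pass 70% of its speed; a pose out of reach is approached as far as the arm can. A call is refused whole if a number of a shift passes 62.5 or a number of a turn 10.7, either way. A call with a gripper value outside its range is refused whole. The fingers move at their own pace and stop on an object; the grip force is fixed at half the most. Time passes only in rows, so rows that do not move let the fingers close. It gives the time, the measured TCP pose, the force and the opening at its end, in the units of the state.
- r.sense(): the state, without advancing time (a new reading comes with each control period).
- r.snapshot(name): name is "side" or "top" or "wrist"; returns (picture, depth): 400x640x3 uint8, red, green, blue; 400x640 float32, m along the optical axis (not along the pixel's ray), 0 where there is no reading.
- r.camera_model(name): a dict with "vertical_fov" (degrees; the focal length in pixels is half the picture's height over the tangent of half this angle, whatever the lens; pixels are square), "cx", "cy" (the principal point, pixels), "extrinsics" (4x4, takes a point from world to camera coordinates). Camera axes: x right, y down, z forward; pixel columns grow to the right and rows downward; lengths in m; the calibration is good to about 2 mm. A picture is of the moment at which its call begins: read the wrist's pose just before it. camera_model takes no time and is no camera call; for the wrist camera it gives the pose at the moment of the call.
- r.close_job(): hands the job in, once; it reports no verdict.
The state is a dict: "clock": time; "joint_positions": joint angles; "joint_velocities": joint speeds; "joint_efforts": joint torques, N m; "tcp_pos": TCP position; "tool_rot": TCP orientation; "force": force on the tool from outside, world axes, zero at the start; "moment": the same for the moment, N m; "width": finger opening in m.
Only numpy, scipy, OpenCV 4.12 (cv2) and the standard library are available. Lean on these libraries where they do the work, as an engineer would, in place of code of your own. Each camera call takes 0.05 s, during which the arm holds its last target. There are 200 camera calls.

### The job

Get the steel plates clamped for welding: first turn the swivel hook so that it points the same way as the toe of its stand, then take the setting square off the clamp bed and hang it on the hook by its window. Next stack all the loose steel plates flat on the clamp bed, square and flush on one another, lengthwise with their ends against the back stop, and then screw the clamp knob down clockwise until it stops tight on the stack. Do not knock the square over, and leave the tube, the can and the brush where they are.

Things in the scene. Friction and masses are not known exactly. Their poses are not given: they have to be found in the camera images.
- clamp: Screw clamp fixed to the table, yawed up to 0.25 rad. Origin on the table under the middle of its plate place. The green flat bed is 25 mm high, 100 mm wide (y -50 to 50) and runs from x = -75 mm (open end, towards the robot) to the back stop at x = +75, a green column 60 mm wide, 125 mm high. A plate pushed home against the stop has its centre at x = 0, y = 0.
- clamp_bridge (a point): Top of the clamp's bridge on the spindle axis (clamp x = 35, y = 0, 125 mm above the table). The bridge is 44 mm wide, 30 mm thick, from 18 mm before the axis back to the column. Under it two green cheeks 8 mm thick, tops 57 mm above the table, stand on the bed at y = +-30 to 38, from x = -20 to the stop: 60 mm between them. Plates go in between them from the open end.
- spindle: Upright screw spindle of the clamp; origin at the centre of the flat underside of its round pressing shoe (36 mm across, 10 mm thick). It rises and sinks with the knob and does not turn: underside 49 mm above the bed at knob angle 0, 4 mm lower for each rad.
- knob (a joint): Angle of the clamp knob, rad: 0 = fully raised; it starts within 0.7 of that; grows clockwise seen from above and drives the shoe down 4 mm per rad, to 8 rad at most. 0.2 N m of thread friction: it stays where left. Once the shoe bears on the plates the torque rises steeply. Tight = the shoe presses with over 20 N, 0.1 N m or more beyond the friction; turning firmly past that (to 1 N m) is right.
- knob_grip (a point): Centre of the knob's black grip bar, 64 mm long, 16 mm wide, 24 mm high, on the spindle axis, 111 mm above the shoe's underside (185 mm above the table at angle 0). The bar lies along this frame's x. Best pinched across its 16 mm from above.
- stand: Blue hook stand fixed to the table. Origin on the table under its post. Square base 80 mm, 12 mm high, with a toe 28 mm wide that sticks out along the stand's -x to 115 mm from the post axis; post 24 mm thick, up to 150 mm. Yawed up to 0.25 rad.
- hook (a joint): Swivel angle of the hook about the post, rad: 0 = it points exactly along the toe, positive = counter-clockwise from above; free over +-3 rad. Stays where left (friction 0.08 N m).
- hook_seat (a point): Top of the hook's arm, 50 mm from the post axis, where things hang; turns with the hook. The arm is a level round bar 10 mm thick pointing along this frame's -x, its middle 165 mm above the table, with an upturned end 100 to 104 mm from the axis, its top 20 mm above the arm's middle. The hub on the post is 30 mm across, z 150 to 180 mm.
- square: Aluminium setting square standing on its foot on the clamp bed, 0.3 kg; origin under the middle of the foot. Foot 44 (x) by 90 (y) by 10 mm; upright plate 12 mm thick (x), 90 mm wide (y), up to z = 165 mm, with a window 46 mm wide (y), z 48 to 94 mm, right through it along x. Grip its solid top (z 94 to 165) across the 12 mm.
- square_eye (a point): Middle of the window's upper edge in the square, 94 mm above its foot; rests on the hook's arm when hung. Axes as the square's.
- plate1: Loose flat dark steel plate 150 (x) by 40 (y) by 12 mm, about 0.25 kg, the same as the others; origin at the centre of its underside. May be absent.
- plate2: Loose flat dark steel plate 150 (x) by 40 (y) by 12 mm, about 0.25 kg, the same as the others; origin at the centre of its underside. May be absent.
- plate3: Loose flat dark steel plate 150 (x) by 40 (y) by 12 mm, about 0.25 kg, the same as the others; origin at the centre of its underside. May be absent.
- tube: Steel tube offcut 60 mm across, 60 mm high. Leave alone.
- can: Grey spray can 60 mm across, 150 mm high. Leave alone.
- brush: Wire brush 240 mm long. Leave alone.
Things that resemble listed ones, but are neither listed nor needed, are in the scene too. Leave any brown or yellow look-alike of the stand alone.

How it is judged:
By the outcome, as a careful person would: the job done as asked, in the order asked, and still so for the second after the job is handed in, with the robot touching nothing.
Of plate1, plate2, plate3 only 2 to 3 are there at a start; the rules pass over those that are not, and their reading is None.
At some moment in a run one of plate1, plate2, plate3 may be knocked a few centimetres aside while the robot is not near it.
It also fails if it takes over 210 s, if anything falls off the work surface, if the arm or the gripper's body presses on something with over 40 N, if the wrist force passes 120 N, or if a joint passes its speed limit or range.

## Working session

There is one attempt and no reset: what is moved stays moved. The work goes in short steps, Python scripts to look and compute and a tool call to move; the robot and the scene stay as the last step left them, time stands still between calls to the robot, and variables do not carry over. Pictures are saved under pics/ and viewed, about 12 in all and at most 16, crops included, and the job is handed in when it is done.

Besides the shell and the picture viewer there is one more tool, called after "Emit:" as a command line: name --argument value ..., lists and objects as JSON in quotes. send_rows: Moves the arm, as the interface text tells. Its arguments: {"type":"object","properties":{"series":{"type":"array"}},"required":["series"]}

```bash
mkdir -p pics
cat > h.py <<'E'
import numpy as np, cv2
from cell import r
from scipy.spatial.transform import Rotation as R
def cam(n):
    m=r.camera_model(n); f=200/np.tan(np.radians(m['vertical_fov'])/2)
    return f,m['cx'],m['cy'],np.array(m['extrinsics'])
def cloud(n,d,c=None):
    f,cx,cy,E=c or cam(n); v,u=np.mgrid[0:400,0:640]
    P=np.stack([(u-cx)/f*d,(v-cy)/f*d,d],-1)
    return (P-E[:3,3])@E[:3,:3]   # R^T(p-t)
def ray(n,u,v,z,c=None):
    f,cx,cy,E=c or cam(n); o=-E[:3,:3].T@E[:3,3]; d=E[:3,:3].T@np.array([(u-cx)/f,(v-cy)/f,1])
    return o+d*(z-o[2])/d[2]
def proj(n,p,c=None):
    f,cx,cy,E=c or cam(n); q=E[:3,:3]@np.array(p)+E[:3,3]; return np.array([cx+f*q[0]/q[2],cy+f*q[1]/q[2]])
def save(name,im): cv2.imwrite('pics/'+name,im[...,::-1])
E
python3 - <<'E'
from h import *
s=r.sense(); print({k:np.round(v,3) for k,v in s.items()})
print(np.round(R.from_rotvec(s['tool_rot']).as_matrix(),2))
for n in ['side','top','wrist']:
    c=cam(n); im,d=r.snapshot(n); save(n+'0.png',im); np.save(n+'0.npy',d); cv2.imwrite(n+'0.png',im)
    print(n,c[:3],np.round(c[3],3).tolist(),d.min(),d.max())
E
```

```text
{'clock': np.float64(0.0), 'joint_positions': array([ 1.049,  0.088,  1.372,  0.   ,  1.684, -0.103]), 'joint_velocities': array([ 0.001,  0.001, -0.   ,  0.001, -0.002, -0.001]), 'joint_efforts': array([-1.0000e-03, -3.5186e+01, -3.1327e+01, -0.0000e+00,  1.1000e-02,
       -0.0000e+00]), 'tcp_pos': array([0.223, 0.502, 0.238]), 'tool_rot': array([-1.548,  0.329, -0.328]), 'force': array([ 0.663, -0.208, -0.356]), 'moment': array([-0.027, -0.006,  0.032]), 'width': np.float64(0.085)}
[[ 0.91 -0.    0.41]
 [-0.41 -0.    0.91]
 [-0.   -1.   -0.  ]]
side (np.float64(464.14900629920953), 320.3022765453304, 188.39124788010633) [[0.882, -0.471, 0.01, -0.439], [-0.355, -0.679, -0.642, 0.3], [0.309, 0.563, -0.767, 1.289], [0.0, 0.0, 0.0, 1.0]] 0.0 3.5377133
top (np.float64(402.86493270084327), 318.40797724562066, 194.1534187786175) [[-0.004, -1.0, -0.011, 0.071], [-0.98, 0.006, -0.197, 0.561], [0.197, 0.01, -0.98, 1.468], [0.0, 0.0, 0.0, 1.0]] 0.0 2.636949
wrist (np.float64(280.7300748157159), 314.24903026519263, 195.73526816760912) [[0.406, 0.914, -0.002, -0.548], [0.876, -0.389, 0.284, -0.036], [0.259, -0.117, -0.959, 0.379], [0.0, 0.0, 0.0, 1.0]] 0.0 1.4897593
```

```bash
sleep 1
```

```text
(no output)
```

View pics/top0.png

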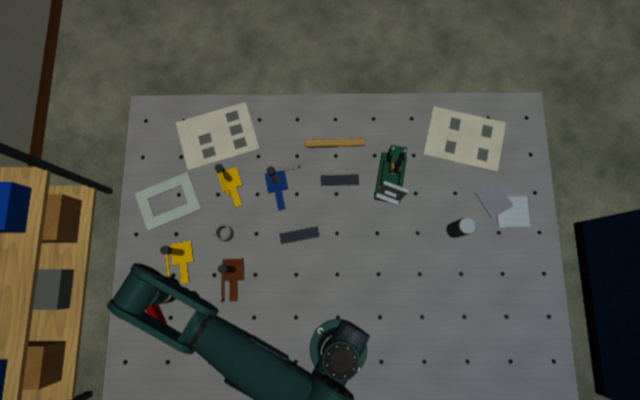

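View pics/side0.png

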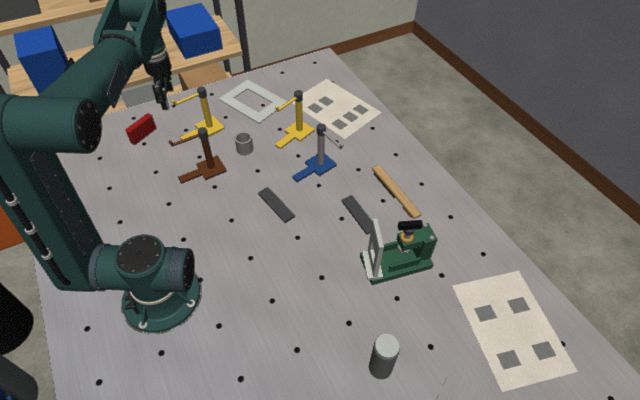

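Top view: blue stand base (277,180), toe pointing down towards the robot and hook pointing right (300,167). Plates are at (340,180) and (300,235), clamp with square at (392,175). I'll measure these next.

Run:
```python
from h import *
im=cv2.imread('top0.png');d=np.load('top0.npy')  # saved RGB as-is => im is RGB order
P=cloud('top',d); c=cam('top')
hsv=cv2.cvtColor(im,cv2.COLOR_RGB2HSV)
print('table z',np.median(P[260:300,420:520,2]))
def mask(lo,hi): return cv2.inRange(hsv,lo,hi)
roi=np.zeros((400,640),np.uint8); roi[130:270,200:480]=1
def comps(m,amin,zt):
    n,l,st,ce=cv2.connectedComponentsWithStats(m*roi)
    for i in range(1,n):
        if st[i,4]<amin: continue
        v,u=np.where(l==i)
        W=np.array([ray('top',a,b,zt,c)[:2] for a,b in zip(u,v)],np.float32)
        q=cv2.minAreaRect(W); p=P[v,u]
        print(st[i],np.round(q[0],4),np.round(q[1],4),round(q[2],1),'z',np.round(np.percentile(p[:,2],[5,50,95]),3), 'mean',np.round(W.mean(0),4))
print('blue');comps(mask((105,120,40),(130,255,255)),20,.012)
print('green');comps(mask((60,90,20),(95,255,200)),20,.025)
print('dark');comps(mask((0,0,0),(179,110,90)),100,.012)
for n in ['top']:
    a=im[130:270,210:430]; save('topc.png',cv2.resize(a,None,fx=3.6,fy=3.6,interpolation=cv2.INTER_CUBIC))
m2=cv2.imread('side0.png')[90:300,250:460]; save('sidec.png',cv2.resize(m2,None,fx=2.8,fy=2.8,interpolation=cv2.INTER_CUBIC))
```

```text
table z -4.060468018500272e-06
blue
[265 171  23  39 423] [0.5882 0.2281] [0.1518 0.0763] 11.7 z [0.007 0.013 0.02 ] mean [0.5998 0.23  ]
green
[375 146  31  49 676] [ 0.6594 -0.2159] [0.0954 0.2068] 78.7 z [0.021 0.035 0.128] mean [ 0.6716 -0.215 ]
dark
[374 145  34  58 484] [ 0.6533 -0.2152] [0.1281 0.2324] 87.3 z [-0.002  0.061  0.179] mean [ 0.6233 -0.2121]
[265 166  14  18 124] [0.6536 0.2464] [0.0748 0.0419] 44.6 z [0.002 0.171 0.184] mean [0.6552 0.2502]
[320 173  40  13 454] [ 0.6307 -0.014 ] [0.1528 0.0483] 89.6 z [-0.     0.012  0.018] mean [ 0.6282 -0.0144]
[446 218  23  21 261] [ 0.4326 -0.4534] [0.0679 0.0772] 16.5 z [-0.     0.077  0.141] mean [ 0.431  -0.4503]
[214 224  20  18 176] [0.4218 0.4282] [0.0709 0.0643] 51.2 z [-0.     0.036  0.063] mean [0.4209 0.4298]
[279 226  41  19 488] [0.4135 0.1436] [0.0466 0.1523] 11.0 z [-0.     0.012  0.019] mean [0.413  0.1437]
```

View pics/topc.png

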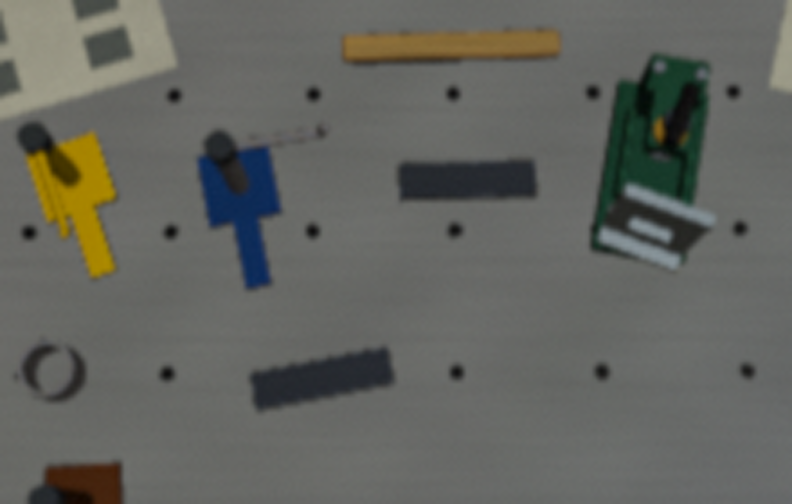

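View pics/sidec.png

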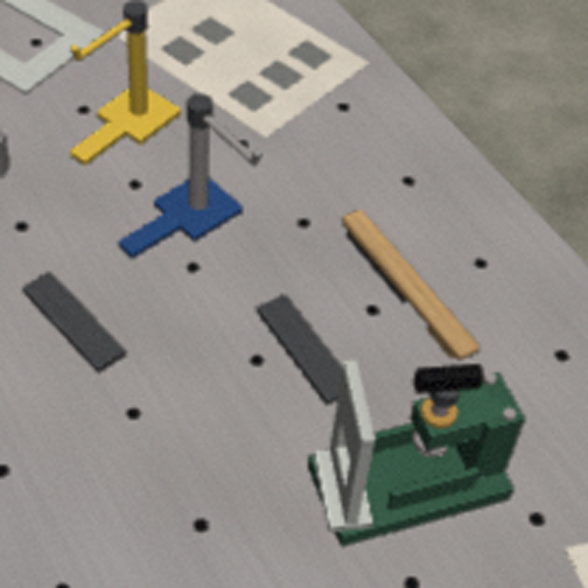

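The views confirm two plates, with the hook about 87° off the toe (pointing to −y) and the square standing on the open end of the clamp bed. Next I'll take finer positions from the depth data.

Run:
```python
from h import *
for n in ['top','side']:
    d=np.load(n+'0.npy'); P=cloud(n,d).reshape(-1,3); P=P[d.reshape(-1)>0]
    def sel(lo,hi,lab):
        q=P[np.all((P>lo)&(P<hi),1)]
        if len(q)<4: print(n,lab,len(q));return q
        rc=cv2.minAreaRect(q[:,:2].astype(np.float32))
        print(n,lab,len(q),'mean',np.round(q.mean(0),4),'rect',np.round(rc[0],4),np.round(rc[1],4),round(rc[2],1)); return q
    sel((.57,.15,.172),(.70,.29,.19),'hub top')
    sel((.57,.10,.15),(.70,.215,.20),'hook arm')
    sel((.5,-.32,.183),(.64,-.12,.2),'square top')
    sel((.5,-.32,.10),(.60,-.12,.2),'square upr')
    sel((.60,-.35,.165),(.75,-.12,.22),'knob')
    sel((.60,-.35,.115),(.78,-.12,.132),'column')
    sel((.45,-.35,.018),(.78,-.1,.03),'bed')
    sel((.45,-.35,.05),(.78,-.1,.062),'cheeks')
    sel((.54,-.11,.009),(.72,.09,.016),'plateA')
    sel((.34,.05,.009),(.48,.25,.016),'plateB')
```

```text
top hub top 71 mean [0.6242 0.2265 0.1788] rect [0.6228 0.2022] [0.0268 0.0913] 0.3
top hook arm 72 mean [0.6335 0.1708 0.1711] rect [0.6346 0.1711] [0.0109 0.0875] 9.1
top square top 133 mean [ 0.5757 -0.2014  0.1906] rect [ 0.5924 -0.2137] [0.0888 0.0879] 66.2
top square upr 238 mean [ 0.5558 -0.1978  0.1652] rect [ 0.5588 -0.1988] [0.0891 0.0143] 68.9
top knob 108 mean [ 0.647  -0.2135  0.1913] rect [ 0.6481 -0.2147] [0.0263 0.0634] 55.4
top column 243 mean [ 0.6902 -0.2185  0.1248] rect [ 0.6794 -0.2219] [0.0609 0.0986] 80.6
top bed 396 mean [ 0.6445 -0.201   0.0248] rect [ 0.6511 -0.1715] [0.1871 0.227 ] 78.7
top cheeks 118 mean [ 0.6322 -0.2093  0.0565] rect [ 0.6338 -0.2159] [0.0865 0.1785] 77.3
top plateA 305 mean [ 0.6281 -0.012   0.0123] rect [ 0.6363 -0.0048] [0.1894 0.1612] 90.0
top plateB 306 mean [0.4114 0.1451 0.0124] rect [0.4049 0.1583] [0.1822 0.1298] 89.6
side hub top 77 mean [0.6252 0.2217 0.1786] rect [0.624  0.2032] [0.0285 0.103 ] 0.6
side hook arm 82 mean [0.6331 0.1672 0.1717] rect [0.6337 0.1716] [0.0126 0.0884] 11.6
side square top 233 mean [ 0.5799 -0.2036  0.1914] rect [ 0.5933 -0.2145] [0.0928 0.0895] 67.4
side square upr 408 mean [ 0.5526 -0.2066  0.1625] rect [ 0.558  -0.1991] [0.0952 0.0135] 68.0
side knob 257 mean [ 0.6459 -0.218   0.1887] rect [ 0.6477 -0.2163] [0.0247 0.0651] 71.9
side column 481 mean [ 0.6825 -0.2275  0.1252] rect [ 0.6786 -0.2228] [0.0603 0.0993] 81.7
side bed 845 mean [ 0.6323 -0.2263  0.0253] rect [ 0.6508 -0.1734] [0.1861 0.2295] 78.7
side cheeks 238 mean [ 0.6336 -0.2273  0.0561] rect [ 0.6338 -0.21  ] [0.0874 0.1844] 82.4
side plateA 402 mean [ 0.6261 -0.0106  0.0127] rect [ 0.6233 -0.007 ] [0.1109 0.1359] 33.5
side plateB 399 mean [0.4126 0.1404 0.0127] rect [0.4182 0.1479] [0.0741 0.1572] 17.8
```

```bash
cat >> h.py <<'E'
def jaw(M): return np.degrees(np.arctan2(M[1,2],M[0,2]))
def plan(x,y,z,j=None):
    s=r.sense(); M=R.from_rotvec(s['tool_rot']).as_matrix(); p=s['tcp_pos']
    j0=jaw(M); dj=0 if j is None else (j-j0+90)%180-90
    M2=R.from_euler('z',dj,degrees=True).as_matrix()@M
    print('t %.2f at'%s['clock'],np.round(p,4),'jaw %.1f'%j0,'F',np.round(s['force'],1),'w %.4f'%s['width'],'j6 %.2f'%s['joint_positions'][5],'down',np.round(M[:,1],3))
    print('  ay %.1f'%-dj,'then d(mm)',np.round(M2.T@(np.array([x,y,z])-p)*1000,1))
E
python3 - <<'E'
from h import *
plan(.634,.1667,.25,8.2)
E
```

```text
t 0.15 at [0.2235 0.5021 0.2384] jaw 66.0 F [ 0.3 -0.  -0.8] w 0.0853 j6 -0.10 down [-0.001 -0.002 -1.   ]
  ay 57.8 then d(mm) [390.5 -12.4 358.5]
```

Emit:
send_rows --series '[{"ay": 9.6,"claw": 180},{"ay": 9.6,"claw": 180},{"ay": 9.6,"claw": 180},{"ay": 9.6,"claw": 180},{"ay": 9.6,"claw": 180},{"ay": 9.8,"claw": 180},{"dx": 39,"dy": -1,"dz": 36,"claw": 180},{"dx": 39,"dy": -1,"dz": 36,"claw": 180},{"dx": 39,"dy": -1,"dz": 36,"claw": 180},{"dx": 39,"dy": -1,"dz": 36,"claw": 180},{"dx": 39,"dy": -1,"dz": 36,"claw": 180},{"dx": 39,"dy": -1,"dz": 36,"claw": 180},{"dx": 39,"dy": -1,"dz": 36,"claw": 180},{"dx": 39,"dy": -1,"dz": 36,"claw": 180},{"dx": 39,"dy": -1,"dz": 36,"claw": 180},{"dx": 39,"dy": -3,"dz": 34,"claw": 180},{"claw": 180},{"claw": 180},{"claw": 180}]'

```text
schema error: expected keys claw, dx, dy, dz, ax, ay, az
```

Run:
```python
from h import *
plan(.634,.1667,.16,8.2)
im,d=r.snapshot('wrist'); save('w1.png',im); c=cam('wrist'); P=cloud('wrist',d,c).reshape(-1,3)
def sel(lo,hi,lab):
    q=P[np.all((P>lo)&(P<hi),1)]
    if len(q)<4: print(lab,len(q));return
    rc=cv2.minAreaRect(q[:,:2].astype(np.float32)); print(lab,len(q),np.round(q.mean(0),4),np.round(rc[0],4),np.round(rc[1],4),round(rc[2],1))
sel((.57,.21,.172),(.70,.29,.19),'hub'); sel((.57,.10,.155),(.70,.215,.19),'arm'); sel((.45,.15,.008),(.7,.3,.015),'base')
im,d=r.snapshot('top'); save('t1.png',im)
m=cv2.inRange(cv2.cvtColor(im,cv2.COLOR_RGB2HSV),(0,0,0),(179,110,100))
n,l,st,ce=cv2.connectedComponentsWithStats(m[100:400]); print([ (list(s),) for s in st if 150<s[4]<3000])
```

```text
t 0.15 at [0.2235 0.5021 0.2384] jaw 66.0 F [ 0.3 -0.  -0.8] w 0.0853 j6 -0.10 down [-0.001 -0.002 -1.   ]
  ay 57.8 then d(mm) [390.6  77.6 358.6]
hub 0
arm 0
base 0
[([np.int32(162), np.int32(0), np.int32(30), np.int32(18), np.int32(214)],), ([np.int32(373), np.int32(44), np.int32(35), np.int32(63), np.int32(730)],), ([np.int32(264), np.int32(63), np.int32(38), np.int32(49), np.int32(389)],), ([np.int32(319), np.int32(72), np.int32(41), np.int32(15), np.int32(510)],), ([np.int32(445), np.int32(117), np.int32(25), np.int32(22), np.int32(294)],), ([np.int32(213), np.int32(123), np.int32(24), np.int32(20), np.int32(262)],), ([np.int32(278), np.int32(125), np.int32(43), np.int32(20), np.int32(544)],), ([np.int32(216), np.int32(157), np.int32(30), np.int32(51), np.int32(445)],), ([np.int32(32), np.int32(169), np.int32(42), np.int32(41), np.int32(1484)],), ([np.int32(144), np.int32(194), np.int32(53), np.int32(40), np.int32(403)],), ([np.int32(188), np.int32(214), np.int32(25), np.int32(36), np.int32(205)],)]
```

View pics/t1.png

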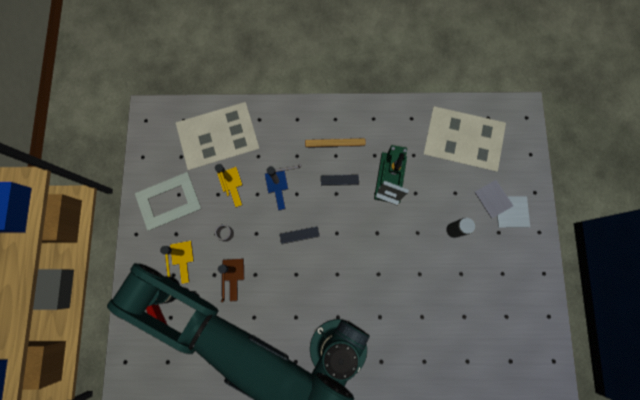

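View pics/w1.png

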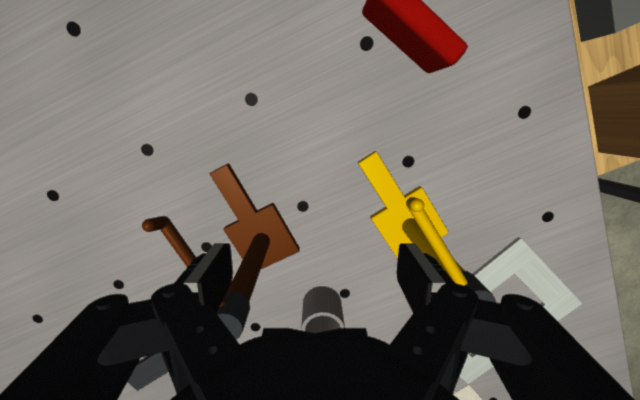

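The move was refused because every row needs all seven keys. The pictures still show the start state, with nothing new. Resending.

Emit:
send_rows --series '[{"claw": 180,"dx": 0,"dy": 0,"dz": 0,"ax": 0,"ay": 9.6,"az": 0},{"claw": 180,"dx": 0,"dy": 0,"dz": 0,"ax": 0,"ay": 9.6,"az": 0},{"claw": 180,"dx": 0,"dy": 0,"dz": 0,"ax": 0,"ay": 9.6,"az": 0},{"claw": 180,"dx": 0,"dy": 0,"dz": 0,"ax": 0,"ay": 9.6,"az": 0},{"claw": 180,"dx": 0,"dy": 0,"dz": 0,"ax": 0,"ay": 9.6,"az": 0},{"claw": 180,"dx": 0,"dy": 0,"dz": 0,"ax": 0,"ay": 9.8,"az": 0},{"claw": 180,"dx": 39,"dy": -1,"dz": 36,"ax": 0,"ay": 0,"az": 0},{"claw": 180,"dx": 39,"dy": -1,"dz": 36,"ax": 0,"ay": 0,"az": 0},{"claw": 180,"dx": 39,"dy": -1,"dz": 36,"ax": 0,"ay": 0,"az": 0},{"claw": 180,"dx": 39,"dy": -1,"dz": 36,"ax": 0,"ay": 0,"az": 0},{"claw": 180,"dx": 39,"dy": -1,"dz": 36,"ax": 0,"ay": 0,"az": 0},{"claw": 180,"dx": 39,"dy": -1,"dz": 36,"ax": 0,"ay": 0,"az": 0},{"claw": 180,"dx": 39,"dy": -1,"dz": 36,"ax": 0,"ay": 0,"az": 0},{"claw": 180,"dx": 39,"dy": -1,"dz": 36,"ax": 0,"ay": 0,"az": 0},{"claw": 180,"dx": 39,"dy": -1,"dz": 36,"ax": 0,"ay": 0,"az": 0},{"claw": 180,"dx": 39,"dy": -3,"dz": 34,"ax": 0,"ay": 0,"az": 0},{"claw": 180,"dx": 0,"dy": 0,"dz": 0,"ax": 0,"ay": 0,"az": 0},{"claw": 180,"dx": 0,"dy": 0,"dz": 0,"ax": 0,"ay": 0,"az": 0}]'

```text
clock: 2.5
tcp_pos: [0.6334, 0.1677, 0.2508]
tool_rot: [-1.274, 1.104, -1.102]
force: [0.0, 0.6, -0.4]
width: 0.0249
```

```bash
cat >> h.py <<'E'
def sel(P,lo,hi,lab):
    q=P[np.all((P>lo)&(P<hi),1)]
    if len(q)<4: print(lab,len(q));return q
    rc=cv2.minAreaRect(q[:,:2].astype(np.float32)); print(lab,len(q),'mean',np.round(q.mean(0),4),'rect',np.round(rc[0],4),np.round(rc[1],4),round(rc[2],1)); return q
def shot(n,name=None):
    c=cam(n); im,d=r.snapshot(n)
    if name: save(name,im)
    P=cloud(n,d,c).reshape(-1,3); P[d.reshape(-1)<=0]=9
    return im,P
E
python3 - <<'E'
from h import *
plan(.634,.1667,.16,8.2)
im,P=shot('wrist','w2.png')
sel(P,(.57,.21,.172),(.70,.29,.19),'hub'); sel(P,(.57,.10,.155),(.70,.215,.19),'arm'); sel(P,(.45,.15,.008),(.7,.3,.015),'base')
im,P=shot('top','t2.png')
m=cv2.inRange(cv2.cvtColor(im,cv2.COLOR_RGB2HSV),(0,0,0),(179,110,100))
n,l,st,ce=cv2.connectedComponentsWithStats(m[100:400]); print([ s.tolist() for s in st if 250<s[4]<900])
E
```

```text
t 2.50 at [0.6334 0.1677 0.2508] jaw 8.2 F [ 0.   0.6 -0.4] w 0.0249 j6 0.03 down [-0.001  0.    -1.   ]
  ay -0.0 then d(mm) [ 1.1 90.8  0.5]
hub 1398 mean [0.6243 0.2358 0.1797] rect [0.6242 0.2357] [0.0285 0.0293] 9.1
arm 1347 mean [0.6347 0.1717 0.1702] rect [0.6346 0.1722] [0.01   0.0872] 9.1
base 3797 mean [0.5978 0.2336 0.0116] rect [0.5878 0.2282] [0.155 0.08 ] 11.7
[[373, 44, 35, 60, 553], [320, 73, 40, 14, 480], [446, 117, 24, 22, 278], [217, 157, 29, 47, 333]]
```

View pics/t2.png

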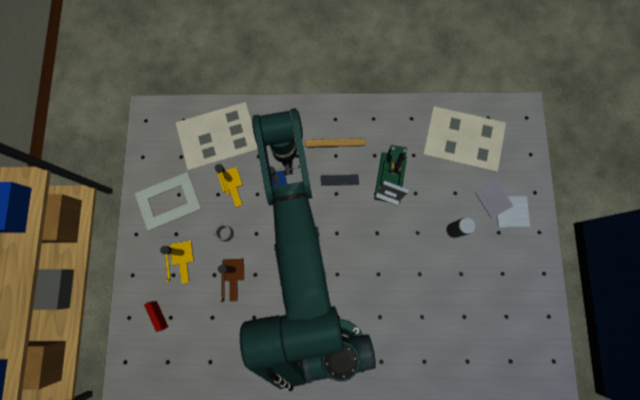

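Run:
```python
from h import *
# arc rows: pivot hub, radius .07, constant per-row shift in tool frame
h=np.array([.6242,.2357]); 
a0=-80.85; p=h+.07*np.array([np.cos(np.radians(a0)),np.sin(np.radians(a0))]); plan(p[0],p[1],.16,a0+90)
n=14; d=87.45/n; M=R.from_rotvec(r.sense()['tool_rot']).as_matrix()
a1=a0-d; q=h+.07*np.array([np.cos(np.radians(a1)),np.sin(np.radians(a1))])
M0=R.from_euler('z',a0+90-jaw(M),degrees=True).as_matrix()@M
print(d,M0.T@np.r_[q-p,0]*1000)
```

```text
t 2.60 at [0.6329 0.1686 0.2515] jaw 8.3 F [0.3 0.1 0.5] w 0.0251 j6 0.03 down [-0.  0. -1.]
  ay -0.9 then d(mm) [ 2.4 91.5  2.1]
6.246428571428572 [-4.15580850e-01  1.29529584e-03 -7.61634376e+00]
```

No third plate in the uncovered area, so there are two. Next: lower the jaws over the hook arm and swing it along the arc.

Emit:
send_rows --series '[{"claw": 180,"dx": 2.4,"dy": 0,"dz": 2,"ax": 0,"ay": -0.9,"az": 0},{"claw": 180,"dx": 0,"dy": 30,"dz": 0,"ax": 0,"ay": 0,"az": 0},{"claw": 180,"dx": 0,"dy": 30,"dz": 0,"ax": 0,"ay": 0,"az": 0},{"claw": 180,"dx": 0,"dy": 30,"dz": 0,"ax": 0,"ay": 0,"az": 0},{"claw": 205,"dx": 0,"dy": 0,"dz": 0,"ax": 0,"ay": 0,"az": 0},{"claw": 205,"dx": 0,"dy": 0,"dz": 0,"ax": 0,"ay": 0,"az": 0},{"claw": 205,"dx": -0.4,"dy": 0,"dz": -7.6,"ax": 0,"ay": 6.25,"az": 0},{"claw": 205,"dx": -0.4,"dy": 0,"dz": -7.6,"ax": 0,"ay": 6.25,"az": 0},{"claw": 205,"dx": -0.4,"dy": 0,"dz": -7.6,"ax": 0,"ay": 6.25,"az": 0},{"claw": 205,"dx": -0.4,"dy": 0,"dz": -7.6,"ax": 0,"ay": 6.25,"az": 0}]'

```text
clock: 3.85
tcp_pos: [0.6071, 0.1674, 0.1642]
tool_rot: [-1.058, 1.409, -1.414]
force: [1.3, 1.3, -0.1]
width: 0.0166
```

Run:
```python
from h import *
a=np.radians(-80.85-25); plan(.6242+.07*np.cos(a),.2357+.07*np.sin(a),.16,-15.85)
```

```text
t 3.85 at [0.6071 0.1674 0.1642] jaw -16.1 F [ 1.3  1.3 -0.1] w 0.0166 j6 0.46 down [ 0.006  0.001 -1.   ]
  ay -0.2 then d(mm) [-0.4  4.2 -2.2]
```

Emit:
send_rows --series '[{"claw": 205,"dx": -0.4,"dy": 0,"dz": -7.6,"ax": 0,"ay": 6.25,"az": 0},{"claw": 205,"dx": -0.4,"dy": 0,"dz": -7.6,"ax": 0,"ay": 6.25,"az": 0},{"claw": 205,"dx": -0.4,"dy": 0,"dz": -7.6,"ax": 0,"ay": 6.25,"az": 0},{"claw": 205,"dx": -0.4,"dy": 0,"dz": -7.6,"ax": 0,"ay": 6.25,"az": 0},{"claw": 205,"dx": -0.4,"dy": 0,"dz": -7.6,"ax": 0,"ay": 6.25,"az": 0},{"claw": 205,"dx": -0.4,"dy": 0,"dz": -7.6,"ax": 0,"ay": 6.25,"az": 0},{"claw": 205,"dx": -0.4,"dy": 0,"dz": -7.6,"ax": 0,"ay": 6.25,"az": 0},{"claw": 205,"dx": -0.4,"dy": 0,"dz": -7.6,"ax": 0,"ay": 6.25,"az": 0},{"claw": 205,"dx": -0.4,"dy": 0,"dz": -7.6,"ax": 0,"ay": 6.25,"az": 0},{"claw": 205,"dx": -0.4,"dy": 0,"dz": -7.6,"ax": 0,"ay": 6.25,"az": 0},{"claw": 205,"dx": 0,"dy": 0,"dz": 0,"ax": 0,"ay": 0,"az": 0}]'

```text
clock: 5.22
tcp_pos: [0.5573, 0.2209, 0.1639]
tool_rot: [-0.212, 2.113, -2.111]
force: [-0.9, -0.2, 0.4]
width: 0.0168
```

Run:
```python
from h import *
a=np.radians(-168.3); plan(.6242+.07*np.cos(a),.2357+.07*np.sin(a),.16,-78.3)
```

```text
t 5.22 at [0.5573 0.2209 0.1639] jaw -78.3 F [-0.9 -0.2  0.4] w 0.0168 j6 1.65 down [ 0.004  0.001 -1.   ]
  ay 0.0 then d(mm) [ 1.5  3.8 -0.9]
```

Emit:
send_rows --series '[{"claw": 205,"dx": 1.5,"dy": 0,"dz": -0.9,"ax": 0,"ay": 0,"az": 0},{"claw": 235,"dx": 0,"dy": 0,"dz": 0,"ax": 0,"ay": 0,"az": 0},{"claw": 235,"dx": 0,"dy": 0,"dz": 0,"ax": 0,"ay": 0,"az": 0},{"claw": 235,"dx": 0,"dy": 0,"dz": 0,"ax": 0,"ay": 0,"az": 0}]'

```text
clock: 5.72
tcp_pos: [0.5552, 0.2207, 0.1626]
tool_rot: [-0.213, 2.114, -2.114]
force: [-1.0, -0.4, 6.0]
width: 0.0077
```

Run:
```python
from h import *
a=np.radians(-168.3); plan(.6242+.07*np.cos(a),.2357+.07*np.sin(a),.16,-78.3)
```

```text
t 5.72 at [0.5552 0.2207 0.1626] jaw -78.4 F [-1.  -0.4  6. ] w 0.0077 j6 1.65 down [ 0.002  0.001 -1.   ]
  ay -0.1 then d(mm) [-0.6  2.6 -0.7]
```

Emit:
send_rows --series '[{"claw": 190,"dx": 0,"dy": 0,"dz": 0,"ax": 0,"ay": 0,"az": 0},{"claw": 190,"dx": 0,"dy": 0,"dz": 0,"ax": 0,"ay": 0,"az": 0},{"claw": 190,"dx": 0,"dy": -30,"dz": 0,"ax": 0,"ay": 0,"az": 0},{"claw": 190,"dx": 0,"dy": -50,"dz": 0,"ax": 0,"ay": 0,"az": 0},{"claw": 150,"dx": -40,"dy": -30,"dz": 0,"ax": 0,"ay": 0,"az": 0},{"claw": 150,"dx": 0,"dy": 0,"dz": 0,"ax": 0,"ay": 0,"az": 0}]'

```text
clock: 6.48
tcp_pos: [0.5965, 0.2292, 0.2731]
tool_rot: [-0.209, 2.114, -2.112]
force: [0.7, 0.3, -1.2]
width: 0.0352
```

Run:
```python
from h import *
plan(.558,-.199,.28,-22)
im,P=shot('wrist','w3.png')
q=sel(P,(.57,.21,.172),(.70,.29,.19),'hub'); q=sel(P,(.48,.15,.158),(.604,.29,.178),'arm')
v=np.linalg.svd(q[:,:2]-q[:,:2].mean(0))[2][0]; print('armdir',np.degrees(np.arctan2(v[1],v[0])), 'from hub',np.degrees(np.arctan2(*(q.mean(0)[:2]-[.6242,.2357])[::-1])))
sel(P,(.45,.15,.008),(.7,.3,.015),'base')
```

```text
t 6.47 at [0.5965 0.2292 0.2731] jaw -78.4 F [ 0.7  0.3 -1.2] w 0.0352 j6 1.65 down [ 0.005  0.001 -1.   ]
  ay -56.4 then d(mm) [411.4  -8.9 124.7]
hub 1011 mean [0.6252 0.2353 0.1795] rect [0.6247 0.2351] [0.0295 0.0282] 10.7
arm 880 mean [0.5652 0.2227 0.1691] rect [0.5643 0.2226] [0.0828 0.0096] 12.5
armdir -167.82199988896593 from hub -167.60898430639077
base 2600 mean [0.6234 0.2346 0.0116] rect [0.5879 0.2275] [0.1532 0.08  ] 11.7
```

Hook now lies along the toe (−167.7° against −168.3°). Next is the square.

Emit:
send_rows --series '[{"claw": 150,"dx": 0,"dy": 0,"dz": 0,"ax": 0,"ay": -9.4,"az": 0},{"claw": 150,"dx": 0,"dy": 0,"dz": 0,"ax": 0,"ay": -9.4,"az": 0},{"claw": 150,"dx": 0,"dy": 0,"dz": 0,"ax": 0,"ay": -9.4,"az": 0},{"claw": 150,"dx": 0,"dy": 0,"dz": 0,"ax": 0,"ay": -9.4,"az": 0},{"claw": 150,"dx": 0,"dy": 0,"dz": 0,"ax": 0,"ay": -9.4,"az": 0},{"claw": 150,"dx": 0,"dy": 0,"dz": 0,"ax": 0,"ay": -9.4,"az": 0},{"claw": 150,"dx": 40,"dy": -1,"dz": 12,"ax": 0,"ay": 0,"az": 0},{"claw": 150,"dx": 40,"dy": -1,"dz": 12,"ax": 0,"ay": 0,"az": 0},{"claw": 150,"dx": 40,"dy": -1,"dz": 12,"ax": 0,"ay": 0,"az": 0},{"claw": 150,"dx": 40,"dy": -1,"dz": 12,"ax": 0,"ay": 0,"az": 0},{"claw": 150,"dx": 40,"dy": -1,"dz": 12,"ax": 0,"ay": 0,"az": 0},{"claw": 150,"dx": 40,"dy": -1,"dz": 12,"ax": 0,"ay": 0,"az": 0},{"claw": 150,"dx": 40,"dy": -1,"dz": 12,"ax": 0,"ay": 0,"az": 0},{"claw": 150,"dx": 40,"dy": -1,"dz": 12,"ax": 0,"ay": 0,"az": 0},{"claw": 150,"dx": 40,"dy": 0,"dz": 12,"ax": 0,"ay": 0,"az": 0},{"claw": 150,"dx": 40,"dy": 0,"dz": 12,"ax": 0,"ay": 0,"az": 0},{"claw": 150,"dx": 11,"dy": 0,"dz": 5,"ax": 0,"ay": 0,"az": 0},{"claw": 150,"dx": 0,"dy": 0,"dz": 0,"ax": 0,"ay": 0,"az": 0}]'

```text
clock: 8.78
tcp_pos: [0.5551, -0.1989, 0.2777]
tool_rot: [-1.003, 1.49, -1.484]
force: [-0.3, 0.4, -0.5]
width: 0.0351
```

Run:
```python
from h import *
plan(.558,-.199,.18,-22)
im,P=shot('wrist','w4.png')
sel(P,(.48,-.3,.17),(.604,-.12,.2),'sqtop'); sel(P,(.48,-.3,.186),(.604,-.12,.194),'sqtop2')
sel(P,(.61,-.35,.18),(.75,-.12,.22),'knob'); sel(P,(.60,-.35,.118),(.78,-.12,.13),'column');sel(P,(.45,-.35,.051),(.78,-.1,.060),'cheeks');sel(P,(.45,-.35,.03),(.62,-.1,.04),'foot')
sel(P,(.45,-.35,.022),(.78,-.1,.028),'bed')
```

```text
t 8.78 at [ 0.5551 -0.1989  0.2777] jaw -22.0 F [-0.3  0.4 -0.5] w 0.0351 j6 -0.06 down [-0.003  0.002 -1.   ]
  ay -0.0 then d(mm) [-0.8 97.7  3. ]
sqtop 1510 mean [ 0.5603 -0.1964  0.1895] rect [ 0.559  -0.1995] [0.0901 0.012 ] 68.2
sqtop2 1480 mean [ 0.56   -0.1972  0.1897] rect [ 0.559  -0.1995] [0.0901 0.012 ] 68.1
knob 1822 mean [ 0.6478 -0.2131  0.1941] rect [ 0.649  -0.2149] [0.0158 0.0637] 67.6
column 2862 mean [ 0.6946 -0.2154  0.1248] rect [ 0.6799 -0.2213] [0.0601 0.0986] 79.1
cheeks 817 mean [ 0.6415 -0.1993  0.0561] rect [ 0.6438 -0.214 ] [0.0787 0.1622] 76.7
foot 1254 mean [ 0.5606 -0.1971  0.0346] rect [ 0.5807 -0.2064] [0.0917 0.0938] 71.5
bed 4044 mean [ 0.6347 -0.1973  0.0246] rect [ 0.6595 -0.1919] [0.2667 0.1341] 12.4
```

View pics/w4.png

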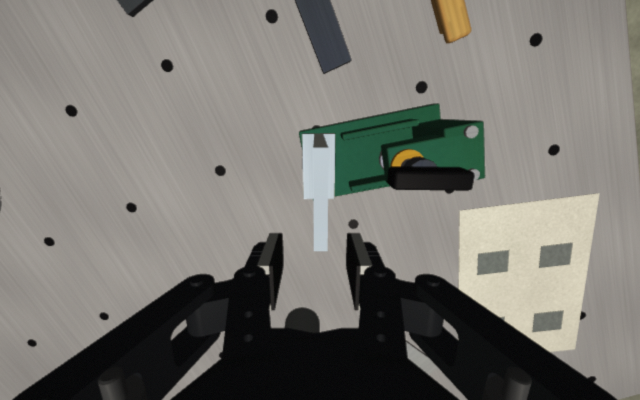

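Emit:
send_rows --series '[{"claw": 150,"dx": -0.9,"dy": 0,"dz": 3.8,"ax": 0,"ay": 0,"az": 0},{"claw": 150,"dx": 0,"dy": 40,"dz": 0,"ax": 0,"ay": 0,"az": 0},{"claw": 150,"dx": 0,"dy": 40,"dz": 0,"ax": 0,"ay": 0,"az": 0},{"claw": 150,"dx": 0,"dy": 41,"dz": 0,"ax": 0,"ay": 0,"az": 0},{"claw": 150,"dx": 0,"dy": 0,"dz": 0,"ax": 0,"ay": 0,"az": 0}]'

```text
clock: 9.45
tcp_pos: [0.5578, -0.1973, 0.1539]
tool_rot: [-1.008, 1.493, -1.479]
force: [-0.2, -0.8, -0.4]
width: 0.0347
```

Emit:
send_rows --series '[{"claw": 240,"dx": 0,"dy": 0,"dz": 0,"ax": 0,"ay": 0,"az": 0},{"claw": 240,"dx": 0,"dy": 0,"dz": 0,"ax": 0,"ay": 0,"az": 0},{"claw": 240,"dx": 0,"dy": 0,"dz": 0,"ax": 0,"ay": 0,"az": 0},{"claw": 240,"dx": 0,"dy": 0,"dz": 0,"ax": 0,"ay": 0,"az": 0}]'

```text
clock: 9.95
tcp_pos: [0.5611, -0.1999, 0.161]
tool_rot: [-0.999, 1.482, -1.489]
force: [0.9, 1.5, 6.4]
width: 0.0114
```

Emit:
send_rows --series '[{"claw": 240,"dx": 0,"dy": -10,"dz": 0,"ax": 0,"ay": 0,"az": 0},{"claw": 240,"dx": 0,"dy": -40,"dz": 0,"ax": 0,"ay": 0,"az": 0},{"claw": 240,"dx": 0,"dy": -40,"dz": 0,"ax": 0,"ay": 0,"az": 0},{"claw": 240,"dx": 0,"dy": -40,"dz": 0,"ax": 0,"ay": 0,"az": 0},{"claw": 240,"dx": 0,"dy": 0,"dz": 0,"ax": 0,"ay": 0,"az": 0}]'

```text
clock: 10.58
tcp_pos: [0.5609, -0.2004, 0.2922]
tool_rot: [-0.998, 1.48, -1.491]
force: [0.4, 0.5, -3.0]
width: 0.0114
```

Run:
```python
from h import *
plan(.4677,.2024,.2922,12)
```

```text
t 10.57 at [ 0.5609 -0.2004  0.2922] jaw -22.0 F [ 0.4  0.5 -3. ] w 0.0114 j6 -0.05 down [ 0.007 -0.003 -1.   ]
  ay -34.0 then d(mm) [-4.134e+02 -3.000e-01 -7.400e+00]
```

Emit:
send_rows --series '[{"claw": 240,"dx": 0,"dy": 0,"dz": -20,"ax": 0,"ay": 0,"az": 0},{"claw": 240,"dx": 0,"dy": 0,"dz": -20,"ax": 0,"ay": 0,"az": 0},{"claw": 240,"dx": 0,"dy": 0,"dz": 0,"ax": 0,"ay": -8.5,"az": 0},{"claw": 240,"dx": 0,"dy": 0,"dz": 0,"ax": 0,"ay": -8.5,"az": 0},{"claw": 240,"dx": 0,"dy": 0,"dz": 0,"ax": 0,"ay": -8.5,"az": 0},{"claw": 240,"dx": 0,"dy": 0,"dz": 0,"ax": 0,"ay": -8.5,"az": 0},{"claw": 240,"dx": -30,"dy": 0,"dz": 2.5,"ax": 0,"ay": 0,"az": 0},{"claw": 240,"dx": -36,"dy": 0,"dz": 2.5,"ax": 0,"ay": 0,"az": 0},{"claw": 240,"dx": -36,"dy": 0,"dz": 2.5,"ax": 0,"ay": 0,"az": 0},{"claw": 240,"dx": -36,"dy": 0,"dz": 2.5,"ax": 0,"ay": 0,"az": 0},{"claw": 240,"dx": -36,"dy": 0,"dz": 2.5,"ax": 0,"ay": 0,"az": 0},{"claw": 240,"dx": -36,"dy": 0,"dz": 2.5,"ax": 0,"ay": 0,"az": 0},{"claw": 240,"dx": -36,"dy": 0,"dz": 2.5,"ax": 0,"ay": 0,"az": 0},{"claw": 240,"dx": -36,"dy": 0,"dz": 2.5,"ax": 0,"ay": 0,"az": 0},{"claw": 240,"dx": -36,"dy": 0,"dz": 2.5,"ax": 0,"ay": 0,"az": 0},{"claw": 240,"dx": -36,"dy": 0,"dz": 2.5,"ax": 0,"ay": 0,"az": 0},{"claw": 240,"dx": -36,"dy": 0,"dz": 2.5,"ax": 0,"ay": 0,"az": 0},{"claw": 240,"dx": 0,"dy": 0,"dz": 0,"ax": 0,"ay": 0,"az": 0},{"claw": 240,"dx": 0,"dy": 0,"dz": 0,"ax": 0,"ay": 0,"az": 0}]'

```text
clock: 12.95
tcp_pos: [0.4679, 0.2019, 0.286]
tool_rot: [-1.305, 1.055, -1.053]
force: [0.6, 0.2, -3.4]
width: 0.0115
```

Run:
```python
from h import *
plan(.4677,.2024,.237,12)
p=r.sense()['tcp_pos']
for n in ['side','wrist']:
    im,P=shot(n,n+'5.png')
    lo=np.array([p[0]-.06,p[1]-.07,p[2]-.2])
    q=sel(P,lo,p+[.06,.07,-.05],n+' lowersq'); print(np.percentile(q[:,2],[.5,1,3,50]))
    # upright (rel z 60..115 of origin): y-extent & x
    im0=im
a=cv2.imread('pics/side5.png')[0:260,120:420]; cv2.imwrite('pics/side5c.png',cv2.resize(a,None,fx=2,fy=2,interpolation=cv2.INTER_CUBIC))
```

```text
t 12.95 at [0.4679 0.2019 0.286 ] jaw 12.0 F [ 0.6  0.2 -3.4] w 0.0115 j6 0.09 down [-0.004 -0.002 -1.   ]
  ay 0.0 then d(mm) [-0.6 49.   0.1]
side lowersq 532 mean [0.4632 0.1948 0.1832] rect [0.4682 0.1959] [0.0891 0.0942] 66.0
[0.15142553 0.15250936 0.15494806 0.17725399]
wrist lowersq 2091 mean [0.4672 0.2152 0.1656] rect [0.4867 0.2071] [0.086  0.0877] 12.0
[0.15829782 0.15851864 0.15887157 0.16047408]
```

View pics/side5c.png

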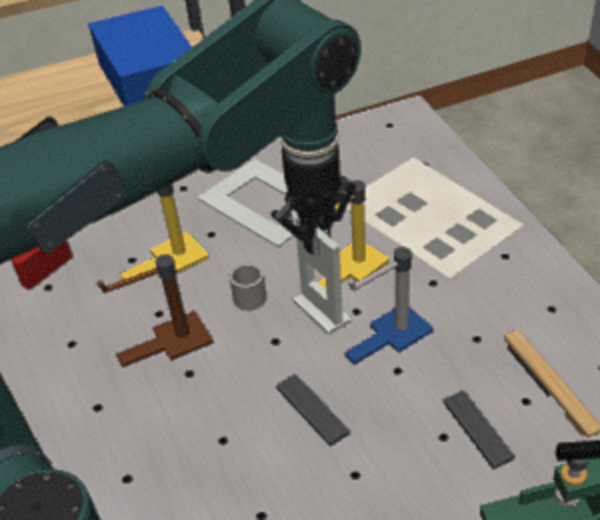

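The side view shows the square held upright with its window facing the hook. Measured foot is 136 mm below the TCP. Lower it, then slide it over the hook tip.

Emit:
send_rows --series '[{"claw": 240,"dx": -0.5,"dy": 25,"dz": 0,"ax": 0,"ay": 0,"az": 0},{"claw": 240,"dx": 0,"dy": 24,"dz": 0,"ax": 0,"ay": 0,"az": 0},{"claw": 240,"dx": 0,"dy": 0,"dz": 0,"ax": 0,"ay": 0,"az": 0},{"claw": 240,"dx": 0,"dy": 0,"dz": 15,"ax": 0,"ay": 0,"az": 0},{"claw": 240,"dx": 0,"dy": 0,"dz": 15,"ax": 0,"ay": 0,"az": 0},{"claw": 240,"dx": 0,"dy": 0,"dz": 15,"ax": 0,"ay": 0,"az": 0},{"claw": 240,"dx": 0,"dy": 0,"dz": 15,"ax": 0,"ay": 0,"az": 0},{"claw": 240,"dx": 0,"dy": 0,"dz": 0,"ax": 0,"ay": 0,"az": 0}]'

```text
clock: 14.05
tcp_pos: [0.5282, 0.2156, 0.2388]
tool_rot: [-1.302, 1.054, -1.053]
force: [-0.1, -0.3, -2.9]
width: 0.0115
```

Emit:
send_rows --series '[{"claw": 240,"dx": 0,"dy": 0,"dz": 15,"ax": 0,"ay": 0,"az": 0},{"claw": 240,"dx": 0,"dy": 0,"dz": 15,"ax": 0,"ay": 0,"az": 0},{"claw": 240,"dx": 0,"dy": 0,"dz": 15,"ax": 0,"ay": 0,"az": 0},{"claw": 240,"dx": 0,"dy": 0,"dz": 4,"ax": 0,"ay": 0,"az": 0},{"claw": 240,"dx": 0,"dy": 10,"dz": 0,"ax": 0,"ay": 0,"az": 0},{"claw": 240,"dx": 0,"dy": 9,"dz": 0,"ax": 0,"ay": 0,"az": 0},{"claw": 240,"dx": 0,"dy": 0,"dz": 0,"ax": 0,"ay": 0,"az": 0}]'

```text
clock: 14.92
tcp_pos: [0.5739, 0.2254, 0.2185]
tool_rot: [-1.304, 1.055, -1.052]
force: [0.4, 0.3, -3.1]
width: 0.0112
```

Run:
```python
from h import *
a=np.radians(-167.8); plan(.6242+.05*np.cos(a),.2357+.05*np.sin(a),.212,12.)
```

```text
t 14.93 at [0.5739 0.2254 0.2185] jaw 12.0 F [ 0.4  0.3 -3.1] w 0.0112 j6 0.07 down [-0.003 -0.001 -1.   ]
  ay 0.0 then d(mm) [0.6 6.5 1.4]
```

Positions match and there is no contact force. Lower onto the arm in small steps.

Emit:
send_rows --series '[{"claw": 240,"dx": 0.6,"dy": 3,"dz": 1.4,"ax": 0,"ay": 0,"az": 0},{"claw": 240,"dx": 0,"dy": 2,"dz": 0,"ax": 0,"ay": 0,"az": 0},{"claw": 240,"dx": 0,"dy": 1,"dz": 0,"ax": 0,"ay": 0,"az": 0},{"claw": 240,"dx": 0,"dy": 0,"dz": 0,"ax": 0,"ay": 0,"az": 0}]'

```text
clock: 15.42
tcp_pos: [0.5765, 0.2254, 0.2144]
tool_rot: [-1.301, 1.053, -1.053]
force: [-0.1, 0.2, -3.0]
width: 0.0113
```

Emit:
send_rows --series '[{"claw": 240,"dx": 0,"dy": 1.5,"dz": 0,"ax": 0,"ay": 0,"az": 0},{"claw": 240,"dx": 0,"dy": 1,"dz": 0,"ax": 0,"ay": 0,"az": 0},{"claw": 240,"dx": 0,"dy": 0,"dz": 0,"ax": 0,"ay": 0,"az": 0}]'

```text
clock: 15.8
tcp_pos: [0.5766, 0.2254, 0.212]
tool_rot: [-1.301, 1.053, -1.054]
force: [-0.9, -0.6, -2.8]
width: 0.0111
```

Run:
```python
from h import *
plan(.6242,.2357,.212)
p=r.sense()['tcp_pos']
im,P=shot('wrist','w6.png'); q=sel(P,(p[0]-.06,p[1]-.07,.06),(p[0]+.06,p[1]+.07,.1),'foot'); print(np.percentile(q[:,2],[5,50,95]))
```

```text
t 15.80 at [0.5766 0.2254 0.212 ] jaw 12.0 F [-0.9 -0.6 -2.8] w 0.0111 j6 0.07 down [ 0.  0. -1.]
  ay 0.0 then d(mm) [-0.2 -0.  48.8]
foot 1824 mean [0.5778 0.2418 0.0851] rect [0.5927 0.2303] [0.0805 0.0882] 11.8
[0.07629811 0.08559457 0.09023106]
```

Emit:
send_rows --series '[{"claw": 240,"dx": 0,"dy": 1,"dz": 0,"ax": 0,"ay": 0,"az": 0},{"claw": 240,"dx": 0,"dy": 0,"dz": 0,"ax": 0,"ay": 0,"az": 0}]'

```text
clock: 16.1
tcp_pos: [0.5766, 0.2254, 0.2118]
tool_rot: [-1.3, 1.053, -1.054]
force: [-1.4, -0.4, 0.9]
width: 0.0111
```

Emit:
send_rows --series '[{"claw": 240,"dx": 0,"dy": 1,"dz": 0,"ax": 0,"ay": 0,"az": 0},{"claw": 240,"dx": 0,"dy": 0,"dz": 0,"ax": 0,"ay": 0,"az": 0}]'

```text
clock: 16.35
tcp_pos: [0.5766, 0.2254, 0.2116]
tool_rot: [-1.299, 1.052, -1.054]
force: [-2.3, -0.8, 4.7]
width: 0.0112
```

Contact (Fz went from −3 to +4.7), so it is seated. Release and rise.

Emit:
send_rows --series '[{"claw": 215,"dx": 0,"dy": 0,"dz": 0,"ax": 0,"ay": 0,"az": 0},{"claw": 190,"dx": 0,"dy": 0,"dz": 0,"ax": 0,"ay": 0,"az": 0},{"claw": 170,"dx": 0,"dy": 0,"dz": 0,"ax": 0,"ay": 0,"az": 0},{"claw": 170,"dx": 0,"dy": -15,"dz": 0,"ax": 0,"ay": 0,"az": 0},{"claw": 170,"dx": 0,"dy": -40,"dz": 0,"ax": 0,"ay": 0,"az": 0},{"claw": 170,"dx": 0,"dy": -40,"dz": 0,"ax": 0,"ay": 0,"az": 0},{"claw": 60,"dx": 0,"dy": 0,"dz": -40,"ax": 0,"ay": 0,"az": 0},{"claw": 60,"dx": 0,"dy": 0,"dz": -40,"ax": 0,"ay": 0,"az": 0},{"claw": 60,"dx": 0,"dy": 0,"dz": 0,"ax": 0,"ay": 0,"az": 0}]'

```text
clock: 17.48
tcp_pos: [0.4966, 0.2086, 0.3069]
tool_rot: [-1.299, 1.052, -1.054]
force: [1.1, -0.3, 1.2]
width: 0.0654
```

Run:
```python
from h import *
im,P=shot('side','side7.png')
q=sel(P,(.48,.13,.14),(.61,.30,.25),'square'); print(np.percentile(q[:,2],[1,99]))
a=im[60:240,240:420]; save('side7c.png',cv2.resize(a,None,fx=3,fy=3,interpolation=cv2.INTER_CUBIC))
im,P=shot('wrist')
sel(P,(.45,.13,.22),(.65,.30,.25),'sqtop'); sel(P,(.57,-.11,.009),(.72,.09,.016),'plateA')
for n in ['wrist','top']:
    im,P=shot(n)
    sel(P,(.33,.03,.009),(.49,.25,.016),n+'plateB'); sel(P,(.55,-.11,.009),(.71,.09,.016),n+'plateA')
plan(.4,.2,.1,12)
```

```text
square 581 mean [0.5698 0.2191 0.2005] rect [0.5511 0.2202] [0.0647 0.0971] 11.4
[0.14300725 0.24528761]
sqtop 2656 mean [0.5723 0.2312 0.2369] rect [0.5753 0.2256] [0.0129 0.0897] 12.1
plateA 1487 mean [ 0.6272 -0.0083  0.0116] rect [ 0.6286 -0.0106] [0.0405 0.145 ] 1.2
wristplateB 2302 mean [0.4124 0.1476 0.0116] rect [0.4128 0.144 ] [0.0404 0.1483] 10.9
wristplateA 1479 mean [ 0.6273 -0.0081  0.0116] rect [ 0.6286 -0.0102] [0.0404 0.1441] 1.1
topplateB 150 mean [0.4202 0.1048 0.0124] rect [0.4356 0.1213] [0.1519 0.1292] 45.2
topplateA 268 mean [ 0.6276 -0.0155  0.0124] rect [ 0.6235 -0.0148] [0.1732 0.1521] 84.8
t 17.68 at [0.4992 0.2089 0.3052] jaw 12.0 F [ 0.3 -0.2 -0. ] w 0.0652 j6 0.08 down [ 0.001  0.    -1.   ]
  ay -0.0 then d(mm) [-11.9 205.1 -99.1]
```

View pics/side7c.png

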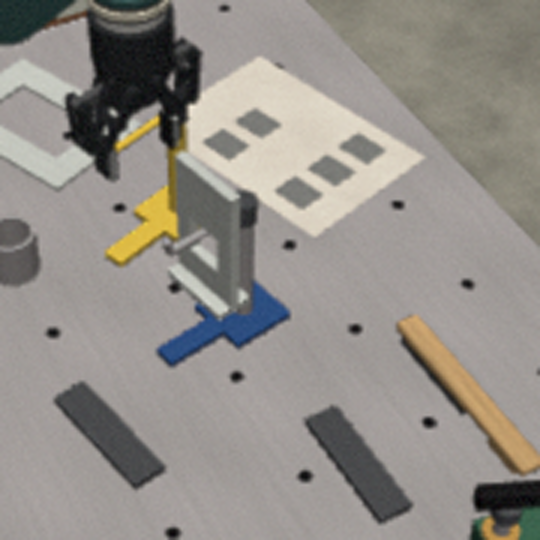

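The square hangs by its window on the blue hook, at about r=50 mm. Plate B centre is (0.413, 0.144), long axis at 100.9°. I'll grasp it near its +y end.

Run:
```python
from h import *
plan(.4037,.1911,.03,10.9)
```

```text
t 17.68 at [0.4992 0.2089 0.3052] jaw 12.0 F [ 0.3 -0.2 -0. ] w 0.0652 j6 0.08 down [ 0.001  0.    -1.   ]
  ay 1.1 then d(mm) [ -0.6 275.1 -97.4]
```

Emit:
send_rows --series '[{"claw": 60,"dx": 0,"dy": 0,"dz": 0,"ax": 0,"ay": 1.1,"az": 0},{"claw": 60,"dx": 0,"dy": 0,"dz": -48,"ax": 0,"ay": 0,"az": 0},{"claw": 60,"dx": -0.6,"dy": 0,"dz": -49,"ax": 0,"ay": 0,"az": 0},{"claw": 60,"dx": 0,"dy": 50,"dz": 0,"ax": 0,"ay": 0,"az": 0},{"claw": 60,"dx": 0,"dy": 50,"dz": 0,"ax": 0,"ay": 0,"az": 0},{"claw": 60,"dx": 0,"dy": 50,"dz": 0,"ax": 0,"ay": 0,"az": 0},{"claw": 60,"dx": 0,"dy": 50,"dz": 0,"ax": 0,"ay": 0,"az": 0},{"claw": 60,"dx": 0,"dy": 50,"dz": 0,"ax": 0,"ay": 0,"az": 0},{"claw": 60,"dx": 0,"dy": 25,"dz": 0,"ax": 0,"ay": 0,"az": 0},{"claw": 60,"dx": 0,"dy": 0,"dz": 0,"ax": 0,"ay": 0,"az": 0},{"claw": 60,"dx": 0,"dy": 0,"dz": 0,"ax": 0,"ay": 0,"az": 0}]'

```text
clock: 19.05
tcp_pos: [0.4042, 0.1914, 0.0311]
tool_rot: [-1.291, 1.067, -1.069]
force: [0.9, 0.3, 0.9]
width: 0.0652
```

Run:
```python
from h import *
im,P=shot('wrist'); sel(P,(.33,.03,.009),(.49,.25,.016),'plateB')
plan(.4037,.1911,.011,10.9)
```

```text
plateB 8658 mean [0.4064 0.1753 0.0117] rect [0.4072 0.1706] [0.0403 0.0953] 10.9
t 19.10 at [0.4046 0.1915 0.0316] jaw 10.9 F [ 0.5 -0.4 -0.3] w 0.0655 j6 0.13 down [ 0.003  0.001 -1.   ]
  ay -0.0 then d(mm) [ 0.2 20.6 -1. ]
```

Emit:
send_rows --series '[{"claw": 60,"dx": 0,"dy": 10,"dz": -1,"ax": 0,"ay": 0,"az": 0},{"claw": 60,"dx": 0,"dy": 8,"dz": 0,"ax": 0,"ay": 0,"az": 0},{"claw": 60,"dx": 0,"dy": 0,"dz": 0,"ax": 0,"ay": 0,"az": 0},{"claw": 240,"dx": 0,"dy": 0,"dz": 0,"ax": 0,"ay": 0,"az": 0},{"claw": 240,"dx": 0,"dy": 0,"dz": 0,"ax": 0,"ay": 0,"az": 0},{"claw": 240,"dx": 0,"dy": 0,"dz": 0,"ax": 0,"ay": 0,"az": 0},{"claw": 240,"dx": 0,"dy": 0,"dz": 0,"ax": 0,"ay": 0,"az": 0}]'

```text
clock: 19.98
tcp_pos: [0.4028, 0.1911, 0.0127]
tool_rot: [-1.291, 1.067, -1.068]
force: [0.0, 0.0, 4.8]
width: 0.0378
```

Run:
```python
from h import *
plan(.4037,.1911,.011,10.9)
```

```text
t 19.98 at [0.4028 0.1911 0.0127] jaw 10.9 F [0.  0.  4.8] w 0.0378 j6 0.13 down [ 0.002  0.001 -1.   ]
  ay 0.0 then d(mm) [0.2 1.7 0.9]
```

Emit:
send_rows --series '[{"claw": 240,"dx": 0,"dy": -5,"dz": 0,"ax": 0,"ay": 0,"az": 0},{"claw": 240,"dx": 0,"dy": -20,"dz": 0,"ax": 0,"ay": 0,"az": 0},{"claw": 240,"dx": 0,"dy": -40,"dz": 0,"ax": 0,"ay": 0,"az": 0},{"claw": 240,"dx": 0,"dy": -40,"dz": 0,"ax": 0,"ay": 0,"az": 0},{"claw": 240,"dx": 0,"dy": 0,"dz": 0,"ax": 0,"ay": 0,"az": 0}]'

```text
clock: 20.6
tcp_pos: [0.4036, 0.1914, 0.1195]
tool_rot: [-1.288, 1.065, -1.07]
force: [0.1, 0.2, -3.6]
width: 0.0379
```

```bash
cat >> h.py <<'E'
def held(P,p,j,fr):
    """plate cloud in hand: fr=front angle deg; prints u (along front), v, z line fit"""
    a=np.radians(fr); U=np.array([np.cos(a),np.sin(a)]); V=np.array([-U[1],U[0]])
    D=P-p; u=D[:,:2]@U; v=D[:,:2]@V
    k=(u>.02)&(u<.16)&(abs(v)<.035)&(D[:,2]>-.03)&(D[:,2]<.025)
    pu=u[k];z=D[k,2]; s=np.polyfit(pu,z,1); t=abs(z-np.polyval(s,pu))<.004; s=np.polyfit(pu[t],z[t],1)
    print('held n',k.sum(),t.sum(),'u max',np.round(np.percentile(pu[t],99.5),4),'v',np.round(np.percentile(v[k][t],[1,99]),4),'slope deg %.2f'%np.degrees(np.arctan(s[0])),'top z at grip rel tcp %.4f'%s[1])
    kk=t; c=np.polyfit(pu[kk],v[k][kk],1)
    pts=np.stack([pu[t],v[k][t]],1).astype(np.float32); q=cv2.minAreaRect(pts); print('  rect',np.round(q[0],4),np.round(q[1],4),round(q[2],1))
E
python3 - <<'E'
from h import *
p=r.sense()['tcp_pos']
for n in ['wrist','side']:
    im,P=shot(n); held(P,p,10.9,-79.1)
im,P=shot('side','s8.png'); 
plan(.4,0,.12,79.1)
E
```

```text
held n 3053 3053 u max 0.0511 v [-0.02    0.0189] slope deg -1.02 top z at grip rel tcp -0.0011
  rect [ 0.0364 -0.0006] [0.0328 0.0401] 0.0
held n 420 353 u max 0.1245 v [-0.0227  0.0183] slope deg -1.39 top z at grip rel tcp -0.0020
  rect [ 0.0728 -0.002 ] [0.1059 0.0423] 0.5
t 20.75 at [0.4003 0.1903 0.1145] jaw 10.9 F [-0.2 -0.4 -2.9] w 0.0376 j6 0.13 down [-0.004 -0.001 -1.   ]
  ay -68.2 then d(mm) [  35.7   -4.6 -187. ]
```

Emit:
send_rows --series '[{"claw": 240,"dx": 38,"dy": 0,"dz": 0,"ax": 0,"ay": 0,"az": 0},{"claw": 240,"dx": 38,"dy": 0,"dz": 0,"ax": 0,"ay": 0,"az": 0},{"claw": 240,"dx": 38,"dy": 0,"dz": 0,"ax": 0,"ay": 0,"az": 0},{"claw": 240,"dx": 38,"dy": 0,"dz": 0,"ax": 0,"ay": 0,"az": 0},{"claw": 240,"dx": 38,"dy": 0,"dz": 0,"ax": 0,"ay": 0,"az": 0},{"claw": 240,"dx": 0,"dy": 0,"dz": 0,"ax": 0,"ay": -8.5,"az": 0},{"claw": 240,"dx": 0,"dy": 0,"dz": 0,"ax": 0,"ay": -8.5,"az": 0},{"claw": 240,"dx": 0,"dy": 0,"dz": 0,"ax": 0,"ay": -8.5,"az": 0},{"claw": 240,"dx": 0,"dy": 0,"dz": 0,"ax": 0,"ay": -8.5,"az": 0},{"claw": 240,"dx": 0,"dy": 0,"dz": 0,"ax": 0,"ay": -8.5,"az": 0},{"claw": 240,"dx": 0,"dy": 0,"dz": 0,"ax": 0,"ay": -8.5,"az": 0},{"claw": 240,"dx": 0,"dy": 0,"dz": 0,"ax": 0,"ay": -8.5,"az": 0},{"claw": 240,"dx": 0,"dy": 0,"dz": 0,"ax": 0,"ay": -8.7,"az": 0},{"claw": 240,"dx": 11,"dy": 0,"dz": -35,"ax": 0,"ay": 0,"az": 0},{"claw": 240,"dx": 11,"dy": 0,"dz": -35,"ax": 0,"ay": 0,"az": 0},{"claw": 240,"dx": 11,"dy": 0,"dz": -35,"ax": 0,"ay": 0,"az": 0},{"claw": 240,"dx": 11,"dy": 0,"dz": -35,"ax": 0,"ay": 0,"az": 0},{"claw": 240,"dx": 11,"dy": 0,"dz": -35,"ax": 0,"ay": 0,"az": 0},{"claw": 240,"dx": 0,"dy": 0,"dz": 0,"ax": 0,"ay": 0,"az": -1.2},{"claw": 240,"dx": 0,"dy": 0,"dz": 0,"ax": 0,"ay": 0,"az": 0}]'

```text
clock: 23.25
tcp_pos: [0.4571, -0.177, 0.1145]
tool_rot: [-1.565, 0.137, -0.163]
force: [-0.4, 0.7, -2.3]
width: 0.0378
```

Run:
```python
from h import *
C=np.array([.6148,-.2088]); U=np.array([np.cos(np.radians(-10.9)),np.sin(np.radians(-10.9))])
p=r.sense()['tcp_pos']
im,P=shot('wrist','w9.png'); held(P,p,79.1,-10.9)
im,P=shot('side'); held(P,p,79.1,-10.9)
im,P=shot('wrist'); sel(P,(.60,-.35,.118),(.78,-.12,.13),'column'); sel(P,(.6,-.35,.18),(.72,-.12,.22),'knob')
q=C-.16*U; plan(q[0],q[1],.050,79.1)
```

```text
held n 2919 2919 u max 0.0503 v [-0.0194  0.0197] slope deg -0.07 top z at grip rel tcp -0.0011
  rect [0.0356 0.0002] [0.0311 0.0402] 0.1
held n 477 398 u max 0.122 v [-0.0189  0.0221] slope deg 0.36 top z at grip rel tcp 0.0000
  rect [0.0754 0.0015] [0.0958 0.0428] 1.3
column 0
knob 0
t 23.40 at [ 0.4583 -0.1769  0.116 ] jaw 79.2 F [ 0.1 -0.3 -2.9] w 0.0378 j6 -1.87 down [ 0.019 -0.003 -1.   ]
  ay 0.1 then d(mm) [-1.5 65.9 -1.8]
```

Emit:
send_rows --series '[{"claw": 240,"dx": -1.5,"dy": 33,"dz": -1.8,"ax": 0,"ay": 0,"az": 0},{"claw": 240,"dx": 0,"dy": 33,"dz": 0,"ax": 0,"ay": 0,"az": 0},{"claw": 240,"dx": 0,"dy": 0,"dz": 0,"ax": 0,"ay": 0,"az": 0},{"claw": 240,"dx": 15,"dy": 0,"dz": 0,"ax": 0,"ay": 0,"az": 0},{"claw": 240,"dx": 15,"dy": 0,"dz": 0,"ax": 0,"ay": 0,"az": 0},{"claw": 240,"dx": 15,"dy": 0,"dz": 0,"ax": 0,"ay": 0,"az": 0},{"claw": 240,"dx": 15,"dy": 0,"dz": 0,"ax": 0,"ay": 0,"az": 0},{"claw": 240,"dx": 15,"dy": 0,"dz": 0,"ax": 0,"ay": 0,"az": 0},{"claw": 240,"dx": 15,"dy": 0,"dz": 0,"ax": 0,"ay": 0,"az": 0},{"claw": 240,"dx": 0,"dy": 0,"dz": 0,"ax": 0,"ay": 0,"az": 0},{"claw": 240,"dx": 0,"dy": 0,"dz": 0,"ax": 0,"ay": 0,"az": 0}]'

```text
clock: 24.78
tcp_pos: [0.5463, -0.1966, 0.0523]
tool_rot: [-1.567, 0.134, -0.165]
force: [0.1, 0.5, -3.0]
width: 0.0381
```

Run:
```python
from h import *
C=np.array([.6148,-.2088]); U=np.array([np.cos(np.radians(-10.9)),np.sin(np.radians(-10.9))])
p=r.sense()['tcp_pos']
im,P=shot('wrist','w10.png'); held(P,p,79.1,-10.9)
q=C-.05*U; plan(q[0],q[1],.041,79.1)
```

```text
held n 3627 1537 u max 0.0722 v [-0.0292  0.03  ] slope deg -29.24 top z at grip rel tcp 0.0157
  rect [0.0472 0.0006] [0.0511 0.0609] 0.3
t 24.82 at [ 0.5461 -0.1966  0.0523] jaw 79.1 F [-0.  -0.5 -3. ] w 0.0376 j6 -1.83 down [ 0.019 -0.003 -1.   ]
  ay -0.0 then d(mm) [19.5 11.7  1. ]
```

View pics/w10.png

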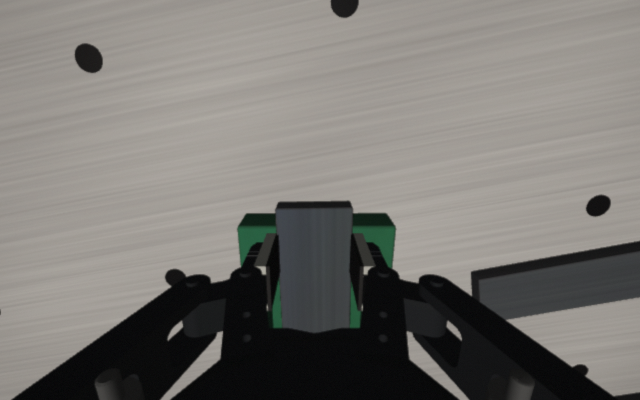

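The plate is centred between the bed edges (plate cols 276–352, bed 240–395). Next: lower, then push to the stop.

Emit:
send_rows --series '[{"claw": 240,"dx": 5,"dy": 4,"dz": 1,"ax": 0,"ay": 0,"az": 0},{"claw": 240,"dx": 5,"dy": 4,"dz": 0,"ax": 0,"ay": 0,"az": 0},{"claw": 240,"dx": 5,"dy": 2,"dz": 0,"ax": 0,"ay": 0,"az": 0},{"claw": 240,"dx": 3,"dy": 0,"dz": 0,"ax": 0,"ay": 0,"az": 0},{"claw": 240,"dx": 0,"dy": 0,"dz": 0,"ax": 0,"ay": 0,"az": 0}]'

```text
clock: 25.45
tcp_pos: [0.5651, -0.1993, 0.0431]
tool_rot: [-1.568, 0.133, -0.166]
force: [0.4, -0.9, -2.3]
width: 0.0379
```

Emit:
send_rows --series '[{"claw": 240,"dx": 2,"dy": 1,"dz": 0,"ax": 0,"ay": 0,"az": 0},{"claw": 240,"dx": 1,"dy": 1,"dz": 0,"ax": 0,"ay": 0,"az": 0},{"claw": 240,"dx": 0,"dy": 0,"dz": 0,"ax": 0,"ay": 0,"az": 0}]'

```text
clock: 25.82
tcp_pos: [0.5675, -0.1997, 0.0409]
tool_rot: [-1.567, 0.133, -0.165]
force: [0.2, -0.1, -2.9]
width: 0.0373
```

Emit:
send_rows --series '[{"claw": 240,"dx": 0,"dy": 1,"dz": 0,"ax": 0,"ay": 0,"az": 0},{"claw": 240,"dx": 1,"dy": 1,"dz": 0,"ax": 0,"ay": 0,"az": 0},{"claw": 240,"dx": 0,"dy": 0,"dz": 0,"ax": 0,"ay": 0,"az": 0}]'

```text
clock: 26.2
tcp_pos: [0.5676, -0.1996, 0.0386]
tool_rot: [-1.567, 0.135, -0.163]
force: [-5.6, 0.6, -1.3]
width: 0.0378
```

Emit:
send_rows --series '[{"claw": 240,"dx": 1,"dy": 0,"dz": 0,"ax": 0,"ay": 0,"az": 0},{"claw": 240,"dx": 0,"dy": 1,"dz": 0,"ax": 0,"ay": 0,"az": 0},{"claw": 240,"dx": 0,"dy": 0,"dz": 0,"ax": 0,"ay": 0,"az": 0}]'

```text
clock: 26.58
tcp_pos: [0.5677, -0.1996, 0.0383]
tool_rot: [-1.567, 0.137, -0.162]
force: [-9.6, 2.0, 2.4]
width: 0.0376
```

Contact with stop (−9.6 N) and bed. Release and go to plate A.

Emit:
send_rows --series '[{"claw": 150,"dx": 0,"dy": 0,"dz": 0,"ax": 0,"ay": 0,"az": 0},{"claw": 60,"dx": 0,"dy": 0,"dz": 0,"ax": 0,"ay": 0,"az": 0},{"claw": 60,"dx": 0,"dy": 0,"dz": 0,"ax": 0,"ay": 0,"az": 0},{"claw": 60,"dx": -1,"dy": -10,"dz": 0,"ax": 0,"ay": 0,"az": 0},{"claw": 60,"dx": -20,"dy": -40,"dz": 0,"ax": 0,"ay": 0,"az": 1.2},{"claw": 60,"dx": -20,"dy": -50,"dz": 0,"ax": 0,"ay": 0,"az": 0},{"claw": 60,"dx": -20,"dy": -50,"dz": 0,"ax": 0,"ay": 0,"az": 0},{"claw": 60,"dx": 0,"dy": 0,"dz": 40,"ax": 0,"ay": 0,"az": 0},{"claw": 60,"dx": 0,"dy": 0,"dz": 40,"ax": 0,"ay": 0,"az": 0},{"claw": 60,"dx": 0,"dy": 0,"dz": 40,"ax": 0,"ay": 0,"az": 0},{"claw": 60,"dx": 0,"dy": 0,"dz": 40,"ax": 0,"ay": 0,"az": 0},{"claw": 60,"dx": 0,"dy": 0,"dz": 0,"ax": 0,"ay": 0,"az": 0},{"claw": 60,"dx": 0,"dy": 0,"dz": 0,"ax": 0,"ay": 0,"az": 0}]'

```text
clock: 28.2
tcp_pos: [0.5394, -0.0318, 0.1885]
tool_rot: [-1.566, 0.148, -0.15]
force: [0.5, 0.5, -0.2]
width: 0.0647
```

Run:
```python
from h import *
a=np.radians(-10.9); U=np.array([np.cos(a),np.sin(a)]); V=np.array([-U[1],U[0]]); C=np.array([.6148,-.2088])
for n in ['side','top']:
    im,P=shot(n,n+'11.png'); Q=P.copy(); D=P[:,:2]-C; Q[:,0]=D@U; Q[:,1]=D@V
    sel(Q,(-.11,-.045,.034),(.015,.045,.040),n+' clamp-frame placed')
    sel(P,(.5,-.12,.009),(.71,.12,.016),n+' plateA')
im,P=shot('wrist'); sel(P,(.45,-.15,.009),(.75,.12,.015),'wrist plateA')
a=cv2.imread('pics/side11.png')[160:300,320:480]; cv2.imwrite('pics/side11c.png',cv2.resize(a,None,fx=3,fy=3))
plan(.6286,.038,.2,1.1)
```

```text
side clamp-frame placed 334 mean [-0.0288 -0.      0.0373] rect [-0.031 -0.001] [0.0714 0.0901] 87.9
side plateA 386 mean [ 0.6275 -0.0215  0.0126] rect [0.6094 0.003 ] [0.1306 0.1735] 46.0
top clamp-frame placed 149 mean [-0.0288 -0.001   0.0371] rect [-0.0297  0.0032] [0.0896 0.068 ] 1.1
top plateA 74 mean [0.6236 0.0374 0.0122] rect [0.5803 0.0078] [0.254 0.136] 62.8
wrist plateA 3400 mean [ 0.6252 -0.0194  0.0117] rect [ 0.6175 -0.0497] [0.2286 0.0793] 74.7
t 28.35 at [ 0.5391 -0.0325  0.188 ] jaw 79.0 F [-0.6 -0.3  0.4] w 0.0654 j6 -1.54 down [ 0.001 -0.    -1.   ]
  ay 77.9 then d(mm) [-68.7 -12.1  90.8]
```

Emit:
send_rows --series '[{"claw": 60,"dx": 0,"dy": -5,"dz": 0,"ax": 0,"ay": 9.7,"az": 0},{"claw": 60,"dx": 0,"dy": -5,"dz": 0,"ax": 0,"ay": 9.7,"az": 0},{"claw": 60,"dx": 0,"dy": -2,"dz": 0,"ax": 0,"ay": 9.7,"az": 0},{"claw": 60,"dx": 0,"dy": 0,"dz": 0,"ax": 0,"ay": 9.7,"az": 0},{"claw": 60,"dx": 0,"dy": 0,"dz": 0,"ax": 0,"ay": 9.7,"az": 0},{"claw": 60,"dx": 0,"dy": 0,"dz": 0,"ax": 0,"ay": 9.7,"az": 0},{"claw": 60,"dx": 0,"dy": 0,"dz": 0,"ax": 0,"ay": 9.7,"az": 0},{"claw": 60,"dx": 0,"dy": 0,"dz": 0,"ax": 0,"ay": 10,"az": 0},{"claw": 60,"dx": -24,"dy": 0,"dz": 30,"ax": 0,"ay": 0,"az": 0},{"claw": 60,"dx": -24,"dy": 0,"dz": 30,"ax": 0,"ay": 0,"az": 0},{"claw": 60,"dx": -20,"dy": 0,"dz": 30,"ax": 0,"ay": 0,"az": 0},{"claw": 60,"dx": 0,"dy": 0,"dz": 0,"ax": 0,"ay": 0,"az": 0},{"claw": 60,"dx": 0,"dy": 0,"dz": 0,"ax": 0,"ay": 0,"az": 0}]'

```text
clock: 29.98
tcp_pos: [0.6273, 0.0375, 0.1995]
tool_rot: [-1.219, 1.195, -1.194]
force: [0.9, 0.2, 0.4]
width: 0.065
```

Run:
```python
from h import *
im,P=shot('wrist','w12.png'); q=sel(P,(.5,-.12,.0095),(.75,.12,.015),'plateA')
# trim outliers
H=q; rc=None
k=(abs(H[:,0]-np.median(H[:,0]))<.06); sel(H[k],(0,-1,0),(1,1,1),'trim')
for y0 in np.arange(-.10,.10,.02):
    t=H[(H[:,1]>y0)&(H[:,1]<y0+.02)]
    if len(t)>20: print(round(y0,2),len(t),np.round(np.percentile(t[:,0],[2,98]),4))
print(np.percentile(H[:,1],[.5,99.5]))
plan(.6286,.038,.03,1.1)
```

```text
plateA 3752 mean [ 0.6286 -0.0094  0.0116] rect [ 0.6287 -0.0139] [0.04   0.1505] 1.2
trim 3752 mean [ 0.6286 -0.0094  0.0116] rect [ 0.6287 -0.0139] [0.04   0.1505] 1.2
-0.1 185 [0.6113 0.6501]
-0.08 433 [0.6112 0.6495]
-0.06 466 [0.6097 0.6487]
-0.04 467 [0.6096 0.648 ]
-0.02 509 [0.6095 0.6476]
0.0 524 [0.6094 0.6477]
0.02 557 [0.6081 0.6469]
0.04 577 [0.608  0.6462]
0.06 34 [0.6087 0.6452]
[-0.08786663  0.06043828]
t 30.02 at [0.6272 0.0374 0.1997] jaw 1.1 F [-0.3 -0.7  0.6] w 0.0655 j6 -0.05 down [-0. -0. -1.]
  ay 0.0 then d(mm) [ -0.7 169.7   1.5]
```

Emit:
send_rows --series '[{"claw": 60,"dx": 3.3,"dy": 40,"dz": 0.5,"ax": 0,"ay": 0,"az": 0},{"claw": 60,"dx": 0,"dy": 40,"dz": 0,"ax": 0,"ay": 0,"az": 0},{"claw": 60,"dx": 0,"dy": 40,"dz": 0,"ax": 0,"ay": 0,"az": 0},{"claw": 60,"dx": 0,"dy": 40,"dz": 0,"ax": 0,"ay": 0,"az": 0},{"claw": 60,"dx": 0,"dy": 15,"dz": 0,"ax": 0,"ay": 0,"az": 0},{"claw": 60,"dx": 0,"dy": 11,"dz": 0,"ax": 0,"ay": 0,"az": 0},{"claw": 60,"dx": 0,"dy": 0,"dz": 0,"ax": 0,"ay": 0,"az": 0},{"claw": 60,"dx": 0,"dy": 0,"dz": 0,"ax": 0,"ay": 0,"az": 0}]'

```text
clock: 31.02
tcp_pos: [0.6295, 0.0352, 0.0156]
tool_rot: [-1.217, 1.191, -1.195]
force: [0.5, 0.1, 0.5]
width: 0.0654
```

Emit:
send_rows --series '[{"claw": 240,"dx": 0,"dy": 0,"dz": 0,"ax": 0,"ay": 0,"az": 0},{"claw": 240,"dx": 0,"dy": 0,"dz": 0,"ax": 0,"ay": 0,"az": 0},{"claw": 240,"dx": 0,"dy": 0,"dz": 0,"ax": 0,"ay": 0,"az": 0},{"claw": 240,"dx": 0,"dy": 0,"dz": 0,"ax": 0,"ay": 0,"az": 0},{"claw": 240,"dx": 0,"dy": -5,"dz": 0,"ax": 0,"ay": 0,"az": 0},{"claw": 240,"dx": 0,"dy": -30,"dz": 0,"ax": 0,"ay": 0,"az": 0},{"claw": 240,"dx": 0,"dy": -35,"dz": 0,"ax": 0,"ay": 0,"az": 0},{"claw": 240,"dx": 0,"dy": -35,"dz": 0,"ax": 0,"ay": 0,"az": 0},{"claw": 240,"dx": 0,"dy": 0,"dz": 0,"ax": 0,"ay": 0,"az": 0},{"claw": 240,"dx": 0,"dy": 0,"dz": 0,"ax": 0,"ay": 0,"az": 0}]'

```text
clock: 32.28
tcp_pos: [0.627, 0.0353, 0.1164]
tool_rot: [-1.221, 1.197, -1.192]
force: [0.0, -0.7, -3.0]
width: 0.0372
```

Run:
```python
from h import *
p=r.sense()['tcp_pos']
for n in ['wrist','side']:
    im,P=shot(n); held(P,p,1.1,-88.9)
a=np.radians(-10.9); C=np.array([.6148,-.2088]);q=C-.16*np.array([np.cos(a),np.sin(a)]); plan(q[0],q[1],.115,79.1)
```

```text
held n 3219 3219 u max 0.0547 v [-0.0206  0.0184] slope deg -1.80 top z at grip rel tcp -0.0039
  rect [ 0.0379 -0.0011] [0.04   0.0359] 89.9
held n 439 361 u max 0.1239 v [-0.0223  0.0181] slope deg -2.28 top z at grip rel tcp -0.0034
  rect [ 0.0727 -0.002 ] [0.1059 0.0428] 0.7
t 32.38 at [0.6266 0.0353 0.1155] jaw 1.2 F [-0.  -0.7 -2.9] w 0.0371 j6 -0.06 down [-0.005  0.    -1.   ]
  ay -77.9 then d(mm) [-125.4    1.8 -241.9]
```

Emit:
send_rows --series '[{"claw": 240,"dx": 0,"dy": 0,"dz": -37,"ax": 0,"ay": 0,"az": 0},{"claw": 240,"dx": 0,"dy": 0,"dz": -38,"ax": 0,"ay": 0,"az": 0},{"claw": 240,"dx": 0,"dy": 0,"dz": -38,"ax": 0,"ay": 0,"az": 0},{"claw": 240,"dx": 0,"dy": 0,"dz": -37,"ax": 0,"ay": 0,"az": 0},{"claw": 240,"dx": 0,"dy": 0,"dz": 0,"ax": 0,"ay": -9.7,"az": 0},{"claw": 240,"dx": 0,"dy": 0,"dz": 0,"ax": 0,"ay": -9.7,"az": 0},{"claw": 240,"dx": 0,"dy": 0,"dz": 0,"ax": 0,"ay": -9.7,"az": 0},{"claw": 240,"dx": 0,"dy": 0,"dz": 0,"ax": 0,"ay": -9.7,"az": 0},{"claw": 240,"dx": 0,"dy": 0,"dz": 0,"ax": 0,"ay": -9.7,"az": 0},{"claw": 240,"dx": 0,"dy": 0,"dz": 0,"ax": 0,"ay": -9.7,"az": 0},{"claw": 240,"dx": 0,"dy": 0,"dz": 0,"ax": 0,"ay": -9.7,"az": 0},{"claw": 240,"dx": 0,"dy": 0,"dz": 0,"ax": 0,"ay": -10,"az": 0},{"claw": 240,"dx": 3.5,"dy": 0,"dz": -35,"ax": 0,"ay": 0,"az": 0},{"claw": 240,"dx": 3.5,"dy": 0,"dz": -35,"ax": 0,"ay": 0,"az": 0},{"claw": 240,"dx": 3.5,"dy": 0,"dz": -35,"ax": 0,"ay": 0,"az": 0},{"claw": 240,"dx": 3.5,"dy": 0,"dz": -35,"ax": 0,"ay": 0,"az": 0},{"claw": 240,"dx": 3.5,"dy": 0,"dz": -35,"ax": 0,"ay": 0,"az": 0},{"claw": 240,"dx": 3.5,"dy": 0,"dz": -35,"ax": 0,"ay": 0,"az": -2.0},{"claw": 240,"dx": 0,"dy": 0,"dz": 0,"ax": 0,"ay": 0,"az": 0},{"claw": 240,"dx": 0,"dy": 0,"dz": 0,"ax": 0,"ay": 0,"az": 0}]'

```text
clock: 34.88
tcp_pos: [0.4583, -0.1775, 0.1173]
tool_rot: [-1.567, 0.125, -0.175]
force: [0.4, 0.2, -3.3]
width: 0.0371
```

Run:
```python
from h import *
C=np.array([.6148,-.2088]); a=np.radians(-10.9);U=np.array([np.cos(a),np.sin(a)]);V=np.array([-U[1],U[0]])
p=r.sense()['tcp_pos']
im,P=shot('wrist'); held(P,p,79.1,-10.9)
im,P=shot('side','s13.png'); held(P,p,79.1,-10.9); Q=P.copy(); D=P[:,:2]-C; Q[:,0]=D@U; Q[:,1]=D@V
sel(Q,(-.11,-.0245,.034),(.015,.0245,.040),'placed')
q=C-.16*U; plan(q[0],q[1],.066,79.1)
```

```text
held n 3088 3088 u max 0.0534 v [-0.0199  0.0191] slope deg 0.13 top z at grip rel tcp -0.0038
  rect [ 0.0377 -0.0004] [0.04   0.0353] 89.9
held n 487 412 u max 0.1218 v [-0.0204  0.0215] slope deg 0.31 top z at grip rel tcp -0.0031
  rect [0.0755 0.0003] [0.0945 0.0439] 1.2
placed 297 mean [-0.031  -0.0009  0.0372] rect [-0.0311  0.0003] [0.0916 0.04  ] 1.7
t 34.98 at [ 0.4589 -0.1771  0.1178] jaw 79.2 F [ 1.1  0.5 -2.6] w 0.0370 j6 -1.87 down [ 0.033 -0.005 -0.999]
  ay 0.1 then d(mm) [-2.6 51.8 -1.7]
```

Emit:
send_rows --series '[{"claw": 240,"dx": 0,"dy": 29,"dz": -1.7,"ax": 0,"ay": 0,"az": 0},{"claw": 240,"dx": 0,"dy": 29,"dz": 0,"ax": 0,"ay": 0,"az": 0},{"claw": 240,"dx": 0,"dy": 0,"dz": 0,"ax": 0,"ay": 0,"az": 0},{"claw": 240,"dx": 15,"dy": 0.5,"dz": 0,"ax": 0,"ay": 0,"az": 0},{"claw": 240,"dx": 15,"dy": 0.5,"dz": 0,"ax": 0,"ay": 0,"az": 0},{"claw": 240,"dx": 15,"dy": 0.5,"dz": 0,"ax": 0,"ay": 0,"az": 0},{"claw": 240,"dx": 15,"dy": 0.5,"dz": 0,"ax": 0,"ay": 0,"az": 0},{"claw": 240,"dx": 15,"dy": 0.5,"dz": 0,"ax": 0,"ay": 0,"az": 0},{"claw": 240,"dx": 15,"dy": 0.5,"dz": 0,"ax": 0,"ay": 0,"az": 0},{"claw": 240,"dx": 5,"dy": 0,"dz": 0,"ax": 0,"ay": 0,"az": 0},{"claw": 240,"dx": 0,"dy": 0,"dz": 0,"ax": 0,"ay": 0,"az": 0},{"claw": 240,"dx": 0,"dy": 0,"dz": 0,"ax": 0,"ay": 0,"az": 0}]'

```text
clock: 36.48
tcp_pos: [0.5537, -0.198, 0.0608]
tool_rot: [-1.568, 0.123, -0.176]
force: [-0.8, -0.4, -1.9]
width: 0.0371
```

Run:
```python
from h import *
C=np.array([.6148,-.2088]); a=np.radians(-10.9);U=np.array([np.cos(a),np.sin(a)])
q=C-.0485*U; plan(q[0],q[1],.0545,79.1)
```

```text
t 36.48 at [ 0.5537 -0.198   0.0608] jaw 79.1 F [-0.8 -0.4 -1.9] w 0.0371 j6 -1.83 down [ 0.034 -0.006 -0.999]
  ay -0.0 then d(mm) [13.3  6.8  0.9]
```

Emit:
send_rows --series '[{"claw": 240,"dx": 5,"dy": 3,"dz": 0.9,"ax": 0,"ay": 0,"az": 0},{"claw": 240,"dx": 5,"dy": 2,"dz": 0,"ax": 0,"ay": 0,"az": 0},{"claw": 240,"dx": 3,"dy": 1,"dz": 0,"ax": 0,"ay": 0,"az": 0},{"claw": 240,"dx": 0,"dy": 1,"dz": 0,"ax": 0,"ay": 0,"az": 0},{"claw": 240,"dx": 0,"dy": 0,"dz": 0,"ax": 0,"ay": 0,"az": 0}]'

```text
clock: 37.1
tcp_pos: [0.5674, -0.1998, 0.0544]
tool_rot: [-1.569, 0.122, -0.177]
force: [0.0, -0.1, -2.7]
width: 0.0373
```

Emit:
send_rows --series '[{"claw": 240,"dx": 1,"dy": 1,"dz": 0,"ax": 0,"ay": 0,"az": 0},{"claw": 240,"dx": 1,"dy": 0,"dz": 0,"ax": 0,"ay": 0,"az": 0},{"claw": 240,"dx": 0,"dy": 0,"dz": 0,"ax": 0,"ay": 0,"az": 0}]'

```text
clock: 37.48
tcp_pos: [0.5675, -0.1997, 0.0529]
tool_rot: [-1.568, 0.126, -0.173]
force: [-6.2, 0.0, -0.7]
width: 0.0372
```

Run:
```python
from h import *
C=np.array([.6148,-.2088]); a=np.radians(-10.9);U=np.array([np.cos(a),np.sin(a)])
q=C-.0485*U; plan(q[0],q[1],.0527,79.1)
```

```text
t 37.48 at [ 0.5675 -0.1997  0.0529] jaw 79.1 F [-6.2  0.  -0.7] w 0.0372 j6 -1.82 down [ 0.03  -0.005 -1.   ]
  ay 0.0 then d(mm) [-0.3  0.2  0. ]
```

Emit:
send_rows --series '[{"claw": 240,"dx": 0.5,"dy": 1,"dz": 0,"ax": 0,"ay": 0,"az": 0},{"claw": 240,"dx": 0,"dy": 0,"dz": 0,"ax": 0,"ay": 0,"az": 0},{"claw": 150,"dx": 0,"dy": 0,"dz": 0,"ax": 0,"ay": 0,"az": 0},{"claw": 60,"dx": 0,"dy": 0,"dz": 0,"ax": 0,"ay": 0,"az": 0},{"claw": 60,"dx": 0,"dy": 0,"dz": 0,"ax": 0,"ay": 0,"az": 2.0},{"claw": 60,"dx": -1.5,"dy": 5,"dz": 0,"ax": 0,"ay": 0,"az": 0},{"claw": 60,"dx": 0,"dy": 8,"dz": 0,"ax": 0,"ay": 0,"az": 0},{"claw": 60,"dx": 0,"dy": 0,"dz": 0,"ax": 0,"ay": 0,"az": 0},{"claw": 60,"dx": 0,"dy": 0,"dz": 0,"ax": 0,"ay": 0,"az": 0}]'

```text
clock: 38.6
tcp_pos: [0.5683, -0.1999, 0.0394]
tool_rot: [-1.565, 0.149, -0.149]
force: [-0.5, -0.5, -0.4]
width: 0.0654
```

Emit:
send_rows --series '[{"claw": 240,"dx": 0,"dy": 0,"dz": 0,"ax": 0,"ay": 0,"az": 0},{"claw": 240,"dx": 0,"dy": 0,"dz": 0,"ax": 0,"ay": 0,"az": 0},{"claw": 240,"dx": 0,"dy": 0,"dz": 0,"ax": 0,"ay": 0,"az": 0},{"claw": 240,"dx": 0,"dy": 0,"dz": 0,"ax": 0,"ay": 0,"az": 0}]'

```text
clock: 39.1
tcp_pos: [0.5686, -0.2, 0.0402]
tool_rot: [-1.566, 0.149, -0.15]
force: [-0.9, 0.4, 4.2]
width: 0.0387
```

Emit:
send_rows --series '[{"claw": 240,"dx": 2,"dy": 0,"dz": 0,"ax": 0,"ay": 0,"az": 0},{"claw": 240,"dx": 1,"dy": 0,"dz": 0,"ax": 0,"ay": 0,"az": 0},{"claw": 240,"dx": 0,"dy": 0,"dz": 0,"ax": 0,"ay": 0,"az": 0}]'

```text
clock: 39.48
tcp_pos: [0.5687, -0.1999, 0.0402]
tool_rot: [-1.565, 0.154, -0.144]
force: [-9.9, 2.5, 9.7]
width: 0.0382
```

Both plates were squeezed together and pushed home (−9.9 N). Release, retreat, inspect.

Emit:
send_rows --series '[{"claw": 150,"dx": 0,"dy": 0,"dz": 0,"ax": 0,"ay": 0,"az": 0},{"claw": 60,"dx": 0,"dy": 0,"dz": 0,"ax": 0,"ay": 0,"az": 0},{"claw": 60,"dx": 0,"dy": 0,"dz": 0,"ax": 0,"ay": 0,"az": 0},{"claw": 60,"dx": -1,"dy": -10,"dz": 0,"ax": 0,"ay": 0,"az": 0},{"claw": 60,"dx": -15,"dy": -40,"dz": 0,"ax": 0,"ay": 0,"az": 0},{"claw": 60,"dx": -20,"dy": -50,"dz": 0,"ax": 0,"ay": 0,"az": 0},{"claw": 60,"dx": -20,"dy": -50,"dz": 0,"ax": 0,"ay": 0,"az": 0},{"claw": 60,"dx": -20,"dy": -50,"dz": 0,"ax": 0,"ay": 0,"az": 0},{"claw": 60,"dx": 0,"dy": 0,"dz": 0,"ax": 0,"ay": 9.8,"az": 0},{"claw": 60,"dx": 0,"dy": 0,"dz": 0,"ax": 0,"ay": 9.8,"az": 0},{"claw": 60,"dx": 0,"dy": 0,"dz": 0,"ax": 0,"ay": 9.8,"az": 0},{"claw": 60,"dx": 0,"dy": 0,"dz": 0,"ax": 0,"ay": 9.8,"az": 0},{"claw": 60,"dx": 0,"dy": 0,"dz": 0,"ax": 0,"ay": 9.8,"az": 0},{"claw": 60,"dx": 0,"dy": 0,"dz": 0,"ax": 0,"ay": 9.8,"az": 0},{"claw": 60,"dx": 0,"dy": 0,"dz": 0,"ax": 0,"ay": 9.8,"az": 0},{"claw": 60,"dx": 0,"dy": 0,"dz": 0,"ax": 0,"ay": 9.8,"az": 0},{"claw": 60,"dx": 0,"dy": 0,"dz": 0,"ax": 0,"ay": 9.8,"az": 0},{"claw": 60,"dx": 0,"dy": 0,"dz": 0,"ax": 0,"ay": 0,"az": 0},{"claw": 60,"dx": 0,"dy": 0,"dz": 0,"ax": 0,"ay": 0,"az": 0}]'

```text
clock: 41.85
tcp_pos: [0.4968, -0.1862, 0.24]
tool_rot: [-1.131, 1.323, -1.324]
force: [-0.5, 0.3, -0.3]
width: 0.0654
```

Run:
```python
from h import *
C=np.array([.6148,-.2088]); a=np.radians(-10.9);U=np.array([np.cos(a),np.sin(a)]);V=np.array([-U[1],U[0]])
plan(.649,-.2149,.20,-12)
for n in ['wrist','side']:
    im,P=shot(n,n+'14.png'); Q=P.copy(); D=P[:,:2]-C; Q[:,0]=D@U; Q[:,1]=D@V
    sel(Q,(-.11,-.0245,.046),(.015,.0245,.052),n+' top'); sel(Q,(-.11,-.03,.033),(.015,.03,.041),n+' mid')
    sel(P,(.60,-.35,.185),(.75,-.12,.22),n+' knob'); sel(Q,(-.15,-.12,.118),(.2,.12,.13),n+' column')
a=cv2.imread('pics/wrist14.png'); cv2.imwrite('pics/w14.png',a)
```

```text
t 41.85 at [ 0.4968 -0.1862  0.24  ] jaw -9.0 F [-0.5  0.3 -0.3] w 0.0654 j6 -0.31 down [ 0.001 -0.    -1.   ]
  ay 3.0 then d(mm) [ -3.6  40.1 154.8]
wrist top 2485 mean [-0.0301  0.0004  0.0486] rect [-0.0299 -0.0001] [0.0898 0.0402] 0.0
wrist mid 158 mean [-0.0306  0.0065  0.0364] rect [-0.0302 -0.0046] [0.0897 0.0507] 0.1
wrist knob 2269 mean [ 0.6458 -0.2128  0.1946] rect [ 0.6491 -0.2152] [0.0162 0.0655] 67.4
wrist column 3219 mean [0.0708 0.01   0.1247] rect [0.0663 0.0049] [0.1022 0.0483] 4.6
side top 318 mean [-0.031  -0.0001  0.0492] rect [-0.0307  0.0001] [0.0425 0.0903] 88.8
side mid 51 mean [-0.0465 -0.011   0.0372] rect [-0.0342  0.0011] [0.0869 0.0483] 6.3
side knob 174 mean [ 0.6471 -0.2166  0.1943] rect [ 0.6491 -0.214 ] [0.0197 0.064 ] 66.9
side column 420 mean [ 0.0726 -0.005   0.1253] rect [ 0.0652 -0.0006] [0.0991 0.0598] 1.3
```

View pics/w14.png

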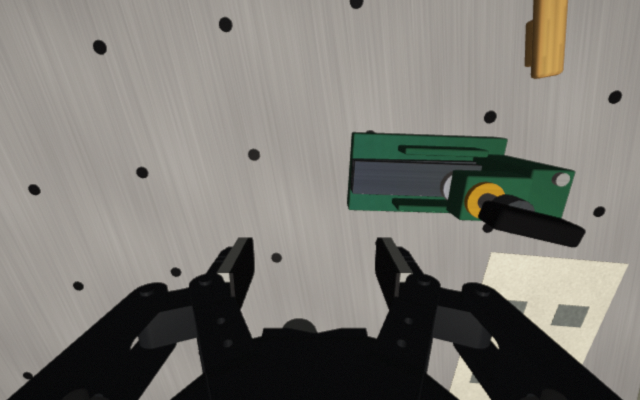

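The stack is square and flush: top rectangle 40.2 mm wide, centred at y≈0, angle 0°, outer end at −75 mm. Next the knob: bar at −22.6°, centre (0.649, −0.215).

Emit:
send_rows --series '[{"claw": 60,"dx": 0,"dy": 0,"dz": 0,"ax": 0,"ay": -9.5,"az": 0},{"claw": 60,"dx": 0,"dy": 0,"dz": 0,"ax": 0,"ay": -9.5,"az": 0},{"claw": 60,"dx": 0,"dy": 0,"dz": 0,"ax": 0,"ay": -9.5,"az": 0},{"claw": 60,"dx": 0,"dy": 0,"dz": 0,"ax": 0,"ay": -9.5,"az": 0},{"claw": 60,"dx": 0,"dy": 0,"dz": 0,"ax": 0,"ay": -9.5,"az": 0},{"claw": 60,"dx": 0,"dy": 0,"dz": 0,"ax": 0,"ay": -9.5,"az": 0},{"claw": 60,"dx": 0,"dy": 0,"dz": 0,"ax": 0,"ay": -9.5,"az": 0},{"claw": 60,"dx": 0,"dy": 0,"dz": 0,"ax": 0,"ay": -9.9,"az": 0},{"claw": 100,"dx": 38,"dy": 0,"dz": 8,"ax": 0,"ay": 0,"az": 0},{"claw": 100,"dx": 38,"dy": 0,"dz": 8,"ax": 0,"ay": 0,"az": 0},{"claw": 100,"dx": 38,"dy": 0,"dz": 8,"ax": 0,"ay": 0,"az": 0},{"claw": 100,"dx": 37,"dy": 0,"dz": 8,"ax": 0,"ay": 0,"az": 0},{"claw": 100,"dx": 0,"dy": 0,"dz": 0,"ax": 0,"ay": 0,"az": 0},{"claw": 100,"dx": 0,"dy": 0,"dz": 0,"ax": 0,"ay": 0,"az": 0}]'

```text
clock: 43.7
tcp_pos: [0.648, -0.2148, 0.2392]
tool_rot: [-1.548, 0.311, -0.309]
force: [0.1, -0.2, 0.6]
width: 0.0521
```

Run:
```python
from h import *
plan(.649,-.215,.182,67.4)
im,P=shot('wrist'); q=sel(P,(.61,-.26,.185),(.69,-.17,.21),'knob'); print(np.percentile(q[:,2],[5,50,95]) if len(q) else 0)
```

```text
t 43.70 at [ 0.648  -0.2148  0.2392] jaw 67.3 F [ 0.1 -0.2  0.6] w 0.0521 j6 -1.58 down [-0.001  0.    -1.   ]
  ay -0.1 then d(mm) [ 1.1 57.2  0.2]
knob 2028 mean [ 0.6463 -0.2143  0.1953] rect [ 0.6486 -0.2152] [0.016  0.0636] 67.4
[0.19315092 0.19563808 0.19670854]
```

Emit:
send_rows --series '[{"claw": 100,"dx": 0.8,"dy": 20,"dz": 0,"ax": 0,"ay": 0,"az": 0},{"claw": 100,"dx": 0,"dy": 20,"dz": 0,"ax": 0,"ay": 0,"az": 0},{"claw": 100,"dx": 0,"dy": 17,"dz": 0,"ax": 0,"ay": 0,"az": 0},{"claw": 100,"dx": 0,"dy": 0,"dz": 0,"ax": 0,"ay": 0,"az": 0},{"claw": 235,"dx": 0,"dy": 0,"dz": 0,"ax": 0,"ay": 0,"az": 0},{"claw": 235,"dx": 0,"dy": 0,"dz": 0,"ax": 0,"ay": 0,"az": 0},{"claw": 235,"dx": 0,"dy": 0,"dz": 0,"ax": 0,"ay": 0,"az": 0},{"claw": 235,"dx": 0,"dy": 0,"dz": 0,"ax": 0,"ay": 0,"az": 0}]'

```text
clock: 44.75
tcp_pos: [0.6497, -0.2152, 0.1844]
tool_rot: [-1.549, 0.308, -0.313]
force: [-0.5, 1.4, 4.8]
width: 0.0148
```

Emit:
send_rows --series '[{"claw": 235,"dx": 0,"dy": 0.7,"dz": 0,"ax": 0,"ay": 10,"az": 0},{"claw": 235,"dx": 0,"dy": 0.7,"dz": 0,"ax": 0,"ay": 10,"az": 0},{"claw": 235,"dx": 0,"dy": 0.7,"dz": 0,"ax": 0,"ay": 10,"az": 0},{"claw": 235,"dx": 0,"dy": 0.7,"dz": 0,"ax": 0,"ay": 10,"az": 0}]'

```text
clock: 45.25
tcp_pos: [0.65, -0.2148, 0.1815]
tool_rot: [-1.395, 0.852, -0.857]
force: [0.5, 1.7, 5.3]
width: 0.0147
```

Run:
```python
from h import *
plan(.649,-.215,.182,30); print(np.round(r.sense()['moment'],2),np.round(r.sense()['force'],1))
```

```text
t 45.25 at [ 0.65   -0.2148  0.1815] jaw 27.0 F [0.5 1.7 5.3] w 0.0147 j6 -0.87 down [ 0.003 -0.    -1.   ]
  ay -3.0 then d(mm) [-0.3 -0.5 -0.9]
[ 0.26 -0.01  0.24] [0.5 1.7 5.3]
```

Emit:
send_rows --series '[{"claw": 235,"dx": 0,"dy": 0.7,"dz": 0,"ax": 0,"ay": 10,"az": 0},{"claw": 235,"dx": 0,"dy": 0.7,"dz": 0,"ax": 0,"ay": 10,"az": 0},{"claw": 235,"dx": 0,"dy": 0.7,"dz": 0,"ax": 0,"ay": 10,"az": 0},{"claw": 235,"dx": 0,"dy": 0.7,"dz": 0,"ax": 0,"ay": 10,"az": 0},{"claw": 235,"dx": 0,"dy": 0.7,"dz": 0,"ax": 0,"ay": 10,"az": 0},{"claw": 235,"dx": 0,"dy": 0.7,"dz": 0,"ax": 0,"ay": 10,"az": 0},{"claw": 235,"dx": 0,"dy": 0.7,"dz": 0,"ax": 0,"ay": 10,"az": 0},{"claw": 235,"dx": 0,"dy": 0.7,"dz": 0,"ax": 0,"ay": 10,"az": 0},{"claw": 235,"dx": 0,"dy": 0.7,"dz": 0,"ax": 0,"ay": 10,"az": 0},{"claw": 235,"dx": 0,"dy": 0.7,"dz": 0,"ax": 0,"ay": 10,"az": 0},{"claw": 235,"dx": 0,"dy": 0.7,"dz": 0,"ax": 0,"ay": 10,"az": 0},{"claw": 235,"dx": 0,"dy": 0.7,"dz": 0,"ax": 0,"ay": 10,"az": 0},{"claw": 235,"dx": 0,"dy": 0.7,"dz": 0,"ax": 0,"ay": 10,"az": 0},{"claw": 235,"dx": 0,"dy": 0.7,"dz": 0,"ax": 0,"ay": 10,"az": 0},{"claw": 235,"dx": 0,"dy": 0.7,"dz": 0,"ax": 0,"ay": 10,"az": 0},{"claw": 235,"dx": 0,"dy": 0.7,"dz": 0,"ax": 0,"ay": 10,"az": 0},{"claw": 235,"dx": 0,"dy": 0,"dz": 0,"ax": 0,"ay": 0,"az": 0}]'

```text
clock: 47.38
tcp_pos: [0.6508, -0.2159, 0.1704]
tool_rot: [-0.703, -1.789, 1.789]
force: [5.3, -0.3, 5.1]
width: 0.0148
```

Run:
```python
from h import *
plan(.649,-.215,.18,None); print(np.round(r.sense()['moment'],2),np.round(r.sense()['force'],1))
```

```text
t 47.38 at [ 0.6508 -0.2159  0.1704] jaw -132.6 F [ 5.3 -0.3  5.1] w 0.0148 j6 1.91 down [ 0.005 -0.002 -1.   ]
  ay 0.0 then d(mm) [ 1.8 -9.6  0.6]
[-0.01 -0.58 -0.27] [ 5.3 -0.3  5.1]
```

Emit:
send_rows --series '[{"claw": 120,"dx": 0,"dy": 0,"dz": 0,"ax": 0,"ay": 0,"az": 0},{"claw": 120,"dx": 0,"dy": 0,"dz": 0,"ax": 0,"ay": 0,"az": 0},{"claw": 120,"dx": 0,"dy": -20,"dz": 0,"ax": 0,"ay": 0,"az": 0},{"claw": 120,"dx": 0,"dy": -20,"dz": 0,"ax": 0,"ay": 0,"az": 0},{"claw": 120,"dx": 0,"dy": 0,"dz": 0,"ax": 0,"ay": -10,"az": 0},{"claw": 120,"dx": 0,"dy": 0,"dz": 0,"ax": 0,"ay": -10,"az": 0},{"claw": 120,"dx": 0,"dy": 0,"dz": 0,"ax": 0,"ay": -10,"az": 0},{"claw": 120,"dx": 0,"dy": 0,"dz": 0,"ax": 0,"ay": -10,"az": 0},{"claw": 120,"dx": 0,"dy": 0,"dz": 0,"ax": 0,"ay": -10,"az": 0},{"claw": 120,"dx": 0,"dy": 0,"dz": 0,"ax": 0,"ay": -10,"az": 0},{"claw": 120,"dx": 0,"dy": 0,"dz": 0,"ax": 0,"ay": -10,"az": 0},{"claw": 120,"dx": 0,"dy": 0,"dz": 0,"ax": 0,"ay": -10,"az": 0},{"claw": 120,"dx": 0,"dy": 0,"dz": 0,"ax": 0,"ay": -10,"az": 0},{"claw": 120,"dx": 0,"dy": 0,"dz": 0,"ax": 0,"ay": -10,"az": 0},{"claw": 120,"dx": 0,"dy": 0,"dz": 0,"ax": 0,"ay": -10,"az": 0},{"claw": 120,"dx": 0,"dy": 0,"dz": 0,"ax": 0,"ay": -10,"az": 0},{"claw": 120,"dx": 0,"dy": 0,"dz": 0,"ax": 0,"ay": -10,"az": 0},{"claw": 120,"dx": 0,"dy": 0,"dz": 0,"ax": 0,"ay": -10,"az": 0},{"claw": 120,"dx": 0,"dy": 0,"dz": 0,"ax": 0,"ay": -10,"az": 0},{"claw": 120,"dx": 0,"dy": 0,"dz": 0,"ax": 0,"ay": -10,"az": 0}]'

```text
clock: 49.88
tcp_pos: [0.6492, -0.2153, 0.2101]
tool_rot: [-1.4, 0.846, -0.847]
force: [0.8, 0.0, -0.0]
width: 0.0453
```

Emit:
send_rows --series '[{"claw": 120,"dx": 0,"dy": 0,"dz": 0,"ax": 0,"ay": -10,"az": 0},{"claw": 120,"dx": 0,"dy": 0,"dz": 0,"ax": 0,"ay": -10,"az": 0},{"claw": 120,"dx": 0,"dy": 0,"dz": 0,"ax": 0,"ay": 0,"az": 0},{"claw": 120,"dx": 0,"dy": 0,"dz": 0,"ax": 0,"ay": 0,"az": 0}]'

```text
clock: 50.38
tcp_pos: [0.6492, -0.2153, 0.2093]
tool_rot: [-1.491, 0.584, -0.585]
force: [-0.5, -0.2, -0.4]
width: 0.0449
```

Run:
```python
from h import *
im,P=shot('wrist'); q=sel(P,(.60,-.27,.16),(.70,-.16,.19),'knob'); print(np.percentile(q[:,2],[5,50,95]) if len(q) else 0)
plan(.649,-.215,.168,47.4)
```

```text
knob 2474 mean [ 0.6457 -0.2123  0.1808] rect [ 0.6486 -0.2149] [0.016  0.0631] 47.3
[0.17509651 0.18155972 0.18273475]
t 50.42 at [ 0.6492 -0.2153  0.2091] jaw 47.2 F [ 0.4 -0.   0.1] w 0.0454 j6 -1.23 down [ 0. -0. -1.]
  ay -0.2 then d(mm) [-0.3 41.1  0.1]
```

Emit:
send_rows --series '[{"claw": 120,"dx": 0,"dy": 20,"dz": 0,"ax": 0,"ay": 0,"az": 0},{"claw": 120,"dx": 0,"dy": 20,"dz": 0,"ax": 0,"ay": 0,"az": 0},{"claw": 120,"dx": 0,"dy": 0,"dz": 0,"ax": 0,"ay": 0,"az": 0},{"claw": 235,"dx": 0,"dy": 0,"dz": 0,"ax": 0,"ay": 0,"az": 0},{"claw": 235,"dx": 0,"dy": 0,"dz": 0,"ax": 0,"ay": 0,"az": 0},{"claw": 235,"dx": 0,"dy": 0,"dz": 0,"ax": 0,"ay": 0,"az": 0},{"claw": 235,"dx": 0,"dy": 0.7,"dz": 0,"ax": 0,"ay": 10,"az": 0},{"claw": 235,"dx": 0,"dy": 0.7,"dz": 0,"ax": 0,"ay": 10,"az": 0},{"claw": 235,"dx": 0,"dy": 0.7,"dz": 0,"ax": 0,"ay": 10,"az": 0},{"claw": 235,"dx": 0,"dy": 0.7,"dz": 0,"ax": 0,"ay": 10,"az": 0},{"claw": 235,"dx": 0,"dy": 0.7,"dz": 0,"ax": 0,"ay": 10,"az": 0},{"claw": 235,"dx": 0,"dy": 0.7,"dz": 0,"ax": 0,"ay": 10,"az": 0},{"claw": 235,"dx": 0,"dy": 0.7,"dz": 0,"ax": 0,"ay": 10,"az": 0},{"claw": 235,"dx": 0,"dy": 0.7,"dz": 0,"ax": 0,"ay": 10,"az": 0},{"claw": 235,"dx": 0,"dy": 0.7,"dz": 0,"ax": 0,"ay": 10,"az": 0},{"claw": 235,"dx": 0,"dy": 0.7,"dz": 0,"ax": 0,"ay": 10,"az": 0},{"claw": 235,"dx": 0,"dy": 0.7,"dz": 0,"ax": 0,"ay": 10,"az": 0},{"claw": 235,"dx": 0,"dy": 0.7,"dz": 0,"ax": 0,"ay": 10,"az": 0}]'

```text
clock: 52.68
tcp_pos: [0.6508, -0.2152, 0.1615]
tool_rot: [-0.303, 2.058, -2.061]
force: [4.4, 0.4, 1.4]
width: 0.0145
```

Run:
```python
from h import *
s=r.sense();plan(.649,-.215,.18,None); print(np.round(s['moment'],2),s['joint_efforts'].round(2))
```

```text
t 52.67 at [ 0.6508 -0.2152  0.1615] jaw -73.0 F [4.4 0.4 1.4] w 0.0145 j6 0.87 down [ 0.005 -0.001 -1.   ]
  ay 0.0 then d(mm) [  1.6 -18.5  -0.7]
[ 0.12 -0.54  0.19] [ -1.24 -48.45 -29.41  -0.58   1.01  -0.94]
```

Emit:
send_rows --series '[{"claw": 235,"dx": 0,"dy": 0.4,"dz": 0,"ax": 0,"ay": 5,"az": 0},{"claw": 235,"dx": 0,"dy": 0.4,"dz": 0,"ax": 0,"ay": 5,"az": 0},{"claw": 235,"dx": 0,"dy": 0.4,"dz": 0,"ax": 0,"ay": 5,"az": 0}]'

```text
clock: 53.05
tcp_pos: [0.6509, -0.2153, 0.1605]
tool_rot: [-0.036, 2.198, -2.201]
force: [4.0, -0.3, 0.9]
width: 0.0147
```

```bash
cat > m.py <<'E'
from h import *
s=r.sense();plan(.649,-.215,.18,None); print(np.round(s['moment'],2),s['joint_efforts'].round(2))
E
python3 m.py
```

```text
t 53.05 at [ 0.6509 -0.2153  0.1605] jaw -87.8 F [ 4.  -0.3  0.9] w 0.0147 j6 1.13 down [ 0.005 -0.001 -1.   ]
  ay 0.0 then d(mm) [  1.8 -19.5  -0.3]
[ 0.14 -0.47  0.25] [ -1.06 -48.19 -29.21  -0.53   1.    -0.38]
```

Emit:
send_rows --series '[{"claw": 235,"dx": 0,"dy": 0.4,"dz": 0,"ax": 0,"ay": 5,"az": 0},{"claw": 235,"dx": 0,"dy": 0.4,"dz": 0,"ax": 0,"ay": 5,"az": 0}]'

```text
clock: 53.3
tcp_pos: [0.6509, -0.2154, 0.1598]
tool_rot: [-0.153, -2.152, 2.154]
force: [3.8, -1.3, 0.8]
width: 0.0145
```

```bash
python3 m.py
```

```text
t 53.30 at [ 0.6509 -0.2154  0.1598] jaw -97.8 F [ 3.8 -1.3  0.8] w 0.0145 j6 1.30 down [ 0.005 -0.001 -1.   ]
  ay 0.0 then d(mm) [  1.8 -20.2  -0.2]
[ 0.13 -0.47  0.13] [ -0.91 -48.05 -29.11  -0.47   0.99  -0.38]
```

Emit:
send_rows --series '[{"claw": 235,"dx": 0,"dy": 0.3,"dz": 0,"ax": 0,"ay": 4,"az": 0},{"claw": 235,"dx": 0,"dy": 0.3,"dz": 0,"ax": 0,"ay": 4,"az": 0}]'

```text
clock: 53.55
tcp_pos: [0.6509, -0.2155, 0.1596]
tool_rot: [-0.293, -2.076, 2.078]
force: [3.3, -0.5, 2.7]
width: 0.0148
```

```bash
python3 m.py
```

```text
t 53.55 at [ 0.6509 -0.2155  0.1596] jaw -105.7 F [ 3.3 -0.5  2.7] w 0.0148 j6 1.44 down [ 0.006 -0.002 -1.   ]
  ay 0.0 then d(mm) [  1.9 -20.4   0. ]
[ 0.01 -0.38  0.77] [ -1.14 -47.23 -28.66  -0.35   0.89   0.28]
```

Emit:
send_rows --series '[{"claw": 235,"dx": 0,"dy": 0.3,"dz": 0,"ax": 0,"ay": 4,"az": 0},{"claw": 235,"dx": 0,"dy": 0.3,"dz": 0,"ax": 0,"ay": 4,"az": 0}]'

```text
clock: 53.8
tcp_pos: [0.651, -0.2156, 0.1594]
tool_rot: [-0.424, -1.996, 1.998]
force: [3.7, -1.7, 3.0]
width: 0.015
```

```bash
python3 m.py
```

```text
t 53.80 at [ 0.651  -0.2156  0.1594] jaw -113.6 F [ 3.7 -1.7  3. ] w 0.0150 j6 1.58 down [ 0.006 -0.002 -1.   ]
  ay 0.0 then d(mm) [  1.9 -20.6   0.2]
[-0.06 -0.32  1.3 ] [ -1.4  -46.45 -28.3   -0.14   0.78   0.89]
```

Moment rose from 0.2 to 0.77 to 1.3 N·m, so it is tight. Release and retreat for the final checks.

Emit:
send_rows --series '[{"claw": 120,"dx": 0,"dy": 0,"dz": 0,"ax": 0,"ay": 0,"az": 0},{"claw": 120,"dx": 0,"dy": 0,"dz": 0,"ax": 0,"ay": 0,"az": 0},{"claw": 120,"dx": 0,"dy": -20,"dz": 0,"ax": 0,"ay": 0,"az": 0},{"claw": 120,"dx": 0,"dy": -40,"dz": 0,"ax": 0,"ay": 0,"az": 0},{"claw": 120,"dx": 0,"dy": -40,"dz": 0,"ax": 0,"ay": 0,"az": 0},{"claw": 120,"dx": -40,"dy": -20,"dz": 0,"ax": 0,"ay": 0,"az": 0},{"claw": 120,"dx": 40,"dy": 0,"dz": 0,"ax": 0,"ay": 0,"az": 0},{"claw": 120,"dx": 40,"dy": 0,"dz": 0,"ax": 0,"ay": 0,"az": 0},{"claw": 120,"dx": 40,"dy": 0,"dz": 0,"ax": 0,"ay": 0,"az": 0},{"claw": 120,"dx": 40,"dy": 0,"dz": 0,"ax": 0,"ay": 0,"az": 0},{"claw": 120,"dx": 0,"dy": 0,"dz": 0,"ax": 0,"ay": 0,"az": 0}]'

```text
clock: 55.18
tcp_pos: [0.5374, -0.1661, 0.2791]
tool_rot: [-0.42, -1.994, 1.995]
force: [0.3, -0.4, -0.5]
width: 0.0451
```

Run:
```python
from h import *
C=np.array([.6148,-.2088]); a=np.radians(-10.9);U=np.array([np.cos(a),np.sin(a)]);V=np.array([-U[1],U[0]])
plan(.6,-.2,.2,None)
for n in ['side','top','wrist']:
    im,P=shot(n,n+'15.png'); Q=P.copy(); D=P[:,:2]-C; Q[:,0]=D@U; Q[:,1]=D@V
    sel(Q,(-.11,-.0245,.046),(.01,.0245,.052),n+' stack'); sel(P,(.60,-.27,.16),(.70,-.16,.19),n+' knob')
    sel(P,(.45,.13,.22),(.65,.30,.25),n+' sqtop'); q=sel(P,(.50,.17,.158),(.557,.26,.178),n+' arm tip side')
    if len(q)>5: print('armdir',np.degrees(np.arctan2(*(q.mean(0)[:2]-[.6245,.2355])[::-1])))
a=cv2.imread('pics/side15.png')[90:300,250:460]; cv2.imwrite('pics/s15c.png',cv2.resize(a,None,fx=2.8,fy=2.8,interpolation=cv2.INTER_CUBIC))
```

```text
t 55.17 at [ 0.5374 -0.1661  0.2791] jaw -113.7 F [ 0.3 -0.4 -0.5] w 0.0451 j6 1.58 down [ 0.002 -0.001 -1.   ]
  ay 0.0 then d(mm) [-70.8  79.2   5.9]
side stack 290 mean [-0.034  -0.0002  0.0493] rect [-0.0328  0.001 ] [0.0853 0.0422] 0.5
side knob 163 mean [ 0.6463 -0.2166  0.1703] rect [ 0.6478 -0.2156] [0.0187 0.0634] 78.9
side sqtop 0
side arm tip side 0
top stack 79 mean [-0.0527  0.0018  0.0487] rect [-0.0506 -0.    ] [0.0403 0.0513] 87.8
top knob 0
top sqtop 137 mean [0.5737 0.2248 0.2381] rect [0.5752 0.2251] [0.0137 0.0896] 11.7
top arm tip side 22 mean [0.5425 0.2175 0.1712] rect [0.5413 0.2176] [0.0263 0.0093] 11.6
armdir -167.63960815227122
wrist stack 2162 mean [-0.031  -0.001   0.0486] rect [-0.0324 -0.001 ] [0.0399 0.0846] 89.9
wrist knob 1828 mean [ 0.6497 -0.2158  0.1712] rect [ 0.6494 -0.2159] [0.016  0.0644] 78.7
wrist sqtop 0
wrist arm tip side 29 mean [0.5256 0.21   0.1639] rect [0.5261 0.2103] [0.0038 0.0087] 85.6
armdir -165.52677707696756
```

View pics/s15c.png

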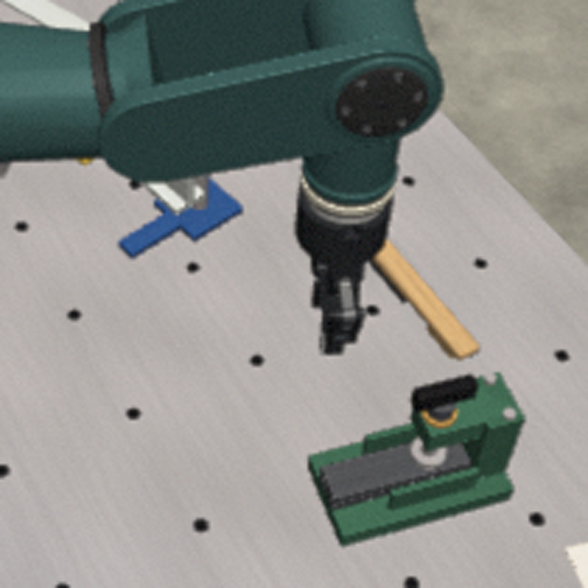

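The stack lies flat between the cheeks with the shoe on it. The knob top is at 171–172 mm, which matches the shoe on a 24 mm stack. The square's top is still on the hook at z≈0.24. Handing in.

```bash
python3 -c "
from cell import r
print(r.close_job())"
```

```text
the job is handed in; nothing more can be done
None
```

The job is handed in at about 55 s of the 210 s allowed; it reports no verdict.

- **Hook:** I turned it to point along the stand's toe. It last measured −167.6° against −168.3° for the toe, so about 0.7° off. One wrist view gave −165.5°, but from only 29 edge points, so I did not rely on it.
- **Square:** It hangs by its window about 50 mm out on the hook, and was still there in the last top view (top at z ≈ 0.238 m, aligned with the arm). In the last side view it was mostly hidden behind the robot arm.
- **Plates:** Only two were present. They are stacked on the bed, squeezed together and pushed against the stop (about 10 N). The top surface measures 40 mm wide, within 1 mm of centre, with its angle within about 1° and its outer end at −75 mm. The top is 24 mm above the bed.
- **Clamp knob:** I turned it clockwise to about 6.29 rad, where contact is expected at 6.25 rad. The torque climbed from 0.2 to 1.3 N·m while the bar stalled, so the shoe is tight. That peak is somewhat above the 1 N·m mentioned as a firm turn.
- **Last twist:** The gripper ended about 12° further round than the bar. I took this as twist in the gripper or a small slip, and did not re-grip to test it.
- **Left alone:** I did not go near the tube, the can, the brush or the look-alike stands. I did not re-measure them at the end.

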